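# Zero the kiln's peak pointer under its flap

## Task

Get the kiln's peak gauge ready for the next firing: first clear the square kiln prop from in front of it and stand it upright in the middle of the kiln slab, then flip the gauge's clear flap right up, turn the peak pointer's bar knob anticlockwise all the way back to its zero stop, and shut the flap fully again. Leave the pots and the timer's round knob alone.

Things in the scene. Friction and masses are not known exactly. Their poses are not given: they have to be found in the camera images.
- gauge: Fixed grey sloped instrument, 140 wide, 155 deep, 170 high, with white dial, bar knob and clear flap. Origin on the bench below its face's centre; x level to the rear, y left, z up. Face (160 up the slope) is 95 high at its centre and looks back to -x and up, 30 deg from level: in gauge axes its normal n=(-0.5,0,0.866), up-slope u=(0.866,0,0.5). Flap, shut, is 58 off the face.
- peak_knob (a joint): Peak pointer and knob, rad: 0 = at zero stop (pin at dial's lower left), grows clockwise facing the dial, up to 4.71. Friction 0.05 N m; stays where left. Knob: black bar 52 long, 14 wide, underside 6 and top 40 over the face; thin pointer beneath, along the bar, tip 46 from the axis. Pointer direction: 135 deg minus joint value, measured from u anticlockwise (towards gauge +y).
- knob_grip (a point): Point on the knob's axis at the height to grip: 27 above the face, 13 below the bar's top, 5 down the slope from the face's centre. Its z axis is the outward face normal and the knob's axis; it turns with the knob (pointer and bar lie along its x axis turned +135 deg about its z).
- gauge_flap (a joint): Clear flap over the gauge's knob, rad: 0 = shut (parallel to the face); opens upward and to the rear to its stop at 2.2, nearly upright. Hinge friction 0.22 N m: it stays where left. Flap 116 wide, 4 thick; its free end, 106 from the hinge, has an aluminium edge strip 7 thick.
- flap_bar (a point): Middle of the flap's pull bar: round steel bar, 10 diameter, 100 long, parallel to the hinge, on two thin end arms, 39 beyond the flap's free edge and 145 from the hinge axis, in the flap's plane. It can turn between gripping fingers. Frame turns with the flap; at 0 its x is u and its z the face's outward normal.
- flap_hinge (a point): Middle of the flap's hinge axis (parallel to the gauge's y axis), 75 up the slope from the face's centre and 58 off the face. Opening turns the flap positively about the gauge's +y.
- timer: Kiln timer, the other sloped grey stand, same size and 30 deg slope as the gauge and same axes and origin; without a flap, with a round black knob (diameter 54, 30 high) on a small white dial. Fixed. Leave its knob alone.
- timer_mark (a point): Mark on the rim of the timer's round knob, 22 from its axis.
- prop: Kiln prop: upright square terracotta-coloured post 44 x 44 x 150 high, about 0.4 kg, loose, standing on the bench in front of the gauge. Origin: centre of its underside; x and y square to its sides, z up its length.
- slab: Kiln shelf slab, pale square plate 130 x 130 x 18 thick, lying fixed on the bench in front of the timer. Origin: centre of its underside (the top is 18 higher); z up.
- vase: White bottle-shaped vase, 140 high, 80 diameter, loose bystander. Origin: centre of its underside, z up.
- jar: Amber glass jar with a grey cap, 100 high, 72 diameter, loose bystander. Origin: centre of its underside, z up.
- bowl: Terracotta bowl, 55 high, 110 diameter, loose bystander behind the instruments. Origin: centre of its underside, z up.

How it is judged:
By the outcome, as a careful person would: the job done as asked, in the order asked, and still so for the second after the job is handed in, with the robot touching nothing.
It also fails if it takes over 72 s, if anything falls off the work surface, if the arm or the gripper's body presses on something with over 40 N, if the wrist force passes 120 N, or if a joint passes its speed limit or range.

## Robot

A 6-joint arm with a two-finger parallel gripper is mounted at the origin on the work surface. World frame = base frame: x ahead of the robot, y to its left, z up, the work surface at z = 0. Lengths are in m, angles in rad, forces in N, time in s.
With the tool pointing down it reaches from about 0.225 to 0.875 m from the base axis. Payload 3.4 kg.
Tool frame: the origin (TCP) lies between the finger pads; the fingertips stand 25 mm ahead of it and the grasp point (between the pads) lies 6 mm ahead of it (manip.tips_ahead is the distance from the TCP to the fingertips, in m); z points along the fingers, x is the direction in which the jaws open and shut, and the axes are right-handed (so a half turn about z gives the same grasp; the last joint's range is limited). The gripper opens to 85 mm and grips with 20 to 120 N. Pads are 22 mm wide; open, the fingers measure 114 mm over their backs; the gripper's body (76 mm by 85 mm) begins 54 mm behind the grasp point. The pads swing forward as they close: fully open they stand 13 mm farther back than shut.
Start: joints at [-1.245, 0.276, 1.505, -0, 1.361, -0.121], TCP at [0.248, -0.519, 0.256] pointing down, gripper open.
Joint ranges: [-2.89, 2.89], [-0.75, 2.08], [0.22, 2.7], [-1.18, 4.32], [0.11, 2.71], [-2.7, 2.7]. Speed limits (rad/s): [2.57, 2.57, 3.14, 3.14, 3.14, 3.14].

## Interface

Orientations are given as a unit quaternion [w, x, y, z].
In Python, from rig import manip gives the robot as it stands. The module is installed in compiled form; this text tells all that it offers.
- The arm moves only by the tool send_rows, never from a script. Its argument "plan" is a list of rows, each an object with "linear": the shift along the tool's x, y, z in m, a list of three; "delta_rot": the turn, a rotation vector about the tool's x, y, z in degrees, a list of three; "fingers": the finger opening in m, from 0 to 0.0854. A call has 1 to 12 rows; each row shifts and turns the pose as measured when the row begins, along the tool's axes as they then stand; what a row does not reach is not made up. A row lasts 1/12 s, in which the tool goes at most 41.7 mm and 7.16 degrees, less where a joint would pass 70% of its speed; a pose out of reach is approached as far as the arm can. A call with a gripper value outside its range is refused whole. The fingers move at their own pace and stop on an object; "force" is the grip in N (left out, the last holds). Time passes only in rows, so rows that do not move let the fingers close. It gives the time, the measured TCP pose, the force and the opening at its end, in the units of the state.
- manip.get_state(): the state, without advancing time (a new reading comes with each control period).
- manip.get_image(name): name is "side" or "top"; returns the picture (384x512x3 uint8, red, green, blue); there is no depth.
- manip.camera_info(name): a dict with "K" (3x3 intrinsics, pixels), "rvec" (rotation vector, rad) and "tvec" (3), from world to camera coordinates, as OpenCV has them. Camera axes: x right, y down, z forward; pixel columns grow to the right and rows downward; lengths in m; the calibration is good to about 2 mm. A picture is of the moment at which its call begins. camera_info takes no time and is no camera call.
- manip.sign_off(): hands the job in, once; it reports no verdict.
Trained networks look in the newest picture that a camera, given by its name, has taken for a name from the list of things; names that differ only in an ending like _2 or _b are one class to them, and where a whole thing is asked for, a point or a joint stands for the part that bears it (a point fixed in the world has none). Each returns a list of dicts, best first, with "p" (0 to 1); they miss things now and then, are a little off and sometimes report something else, mostly with a low value. They report only what shows in the picture. A call takes as long as a camera call.
- manip.find_in(thing, camera): "extent" ([left, top, right, bottom] in pixels, round what is visible of it).
- manip.masks_of(thing, camera): "pixels" (384x512 bool, what is visible of it) and "extent" ([left, top, right, bottom] in pixels, round what is visible of it).
The state is a dict: "clock": time; "qpos": joint angles; "qd": joint speeds; "effort": joint torques, N m; "position": TCP position; "ee_rot": TCP orientation; "contact_force": force on the tool from outside, world axes, zero at the start; "moment": the same for the moment, N m; "width": finger opening in m.
Only numpy, scipy, OpenCV 4.12 (cv2) and the standard library are available. Lean on these libraries where they do the work, as an engineer would, in place of code of your own. Each camera call takes 0.05 s, during which the arm holds its last target. There are 200 camera calls.

## Working session

There is one attempt and no reset: what is moved stays moved. The work goes in short steps, Python scripts to look and compute and a tool call to move; the robot and the scene stay as the last step left them, time stands still between calls to the robot, and variables do not carry over. Pictures are saved under pics/ and viewed, about 8 in all and at most 12, crops included, and the job is handed in when it is done.

Besides the shell and the picture viewer there is one more tool, called as name(argument=value, ...), one argument or row to a line, values as JSON. send_rows: Moves the arm, as the interface text tells. Its arguments: {"type":"object","properties":{"plan":{"type":"array","items":{"type":"object","properties":{"linear":{"type":"array","items":{"type":"number"}},"delta_rot":{"type":"array","items":{"type":"number"}},"fingers":{"type":"number"}}}},"force":{"type":"number"}},"required":["plan"]}

```bash
mkdir -p pics; python3 - <<'E'
from rig import manip
import cv2,numpy as np
for c in("side","top"):
    im=manip.get_image(c); cv2.imwrite(f"pics/{c}0.png",im[:,:,::-1])
    i=manip.camera_info(c);R=cv2.Rodrigues(np.array(i["rvec"],float))[0]
    print(c,np.array(i["K"]).round(1).tolist(),"cam pos",(-R.T@np.array(i["tvec"]).ravel()).round(3),R.round(3).tolist())
    for t in["gauge","peak_knob","flap_bar","timer","timer_mark","prop","slab","vase","jar","bowl"]:
        print(t,[(np.round(d["extent"]).tolist(),round(d["p"],2)) for d in manip.find_in(t,c)][:2])
print(manip.get_state())
E
```

```text
side [[376.5, 0.0, 254.1], [0.0, 376.5, 190.2], [0.0, 0.0, 1.0]] cam pos [0.07  0.841 0.75 ] [[-0.824, -0.567, 0.016], [-0.305, 0.418, -0.856], [0.478, -0.71, -0.517]]
gauge [([207.0, 186.0, 285.0, 278.0], 0.8), ([194.0, 272.0, 225.0, 323.0], 0.65)]
peak_knob []
flap_bar [([225.0, 193.0, 283.0, 247.0], 0.9)]
timer [([263.0, 169.0, 312.0, 225.0], 0.63)]
timer_mark [([290.0, 182.0, 306.0, 196.0], 0.49), ([319.0, 154.0, 342.0, 191.0], 0.19)]
prop [([284.0, 226.0, 310.0, 279.0], 0.57)]
slab [([211.0, 190.0, 286.0, 277.0], 0.65), ([317.0, 211.0, 357.0, 237.0], 0.55)]
vase [([320.0, 153.0, 342.0, 188.0], 0.81), ([225.0, 192.0, 284.0, 247.0], 0.67)]
jar [([195.0, 275.0, 224.0, 325.0], 0.88)]
bowl [([221.0, 180.0, 250.0, 203.0], 0.69)]
top [[380.8, 0.0, 258.2], [0.0, 380.8, 193.0], [0.0, 0.0, 1.0]] cam pos [0.426 0.004 1.155] [[-0.011, -1.0, -0.009], [-0.984, 0.012, -0.179], [0.179, 0.007, -0.984]]
gauge [([182.0, 178.0, 241.0, 245.0], 0.72)]
peak_knob []
flap_bar [([189.0, 188.0, 236.0, 246.0], 0.74)]
timer [([285.0, 171.0, 347.0, 236.0], 0.78)]
timer_mark [([310.0, 200.0, 327.0, 222.0], 0.
[... 268 characters left out ...]
0, 121.0, 314.0, 155.0], 0.92)]
{'clock': 1.1, 'qpos': array([-1.24501423e+00,  2.75899247e-01,  1.50489432e+00,  4.76759478e-06,
        1.36068979e+00, -1.20985117e-01]), 'qd': array([ 0.00039205,  0.00064713, -0.00027596,  0.0008569 , -0.00119016,
       -0.00045977]), 'effort': array([-3.07618493e-04, -4.16668653e+01, -2.46102154e+01, -4.10785833e-04,
        4.08023789e-04, -9.24596122e-06]), 'position': array([ 0.24844624, -0.51859597,  0.25633071]), 'ee_rot': array([ 3.26797005e-05,  8.46183021e-01, -5.32892383e-01,  4.38591313e-05]), 'contact_force': array([ 0.24406648, -0.79857278, -0.36584649]), 'moment': array([ 0.00181627,  0.04010861, -0.01343495]), 'width': 0.08565626224955206}
```

```bash
python3 - <<'E'
import cv2
a=cv2.imread("pics/top0.png")[110:310,110:430]; cv2.imwrite("pics/top0c.png",cv2.resize(a,None,fx=2.5,fy=2.5,interpolation=2))
a=cv2.imread("pics/side0.png")[140:340,180:370]; cv2.imwrite("pics/side0c.png",cv2.resize(a,None,fx=3,fy=3,interpolation=2))
E
```

```text
(no output)
```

View pics/top0c.png

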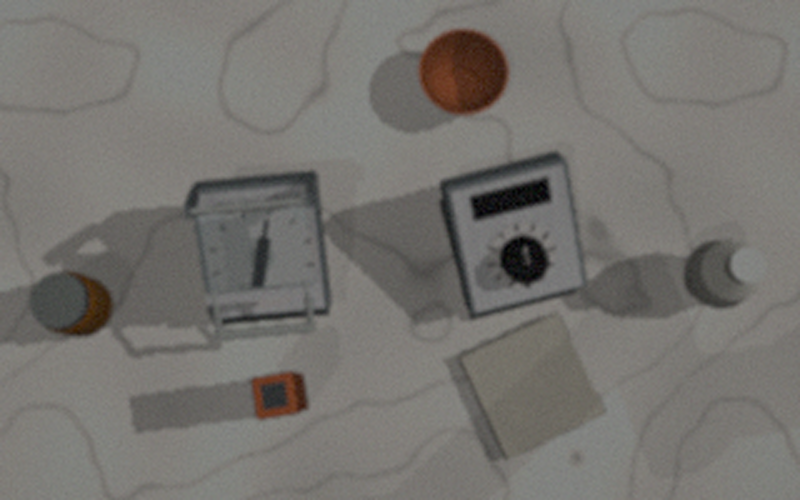

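View pics/side0c.png

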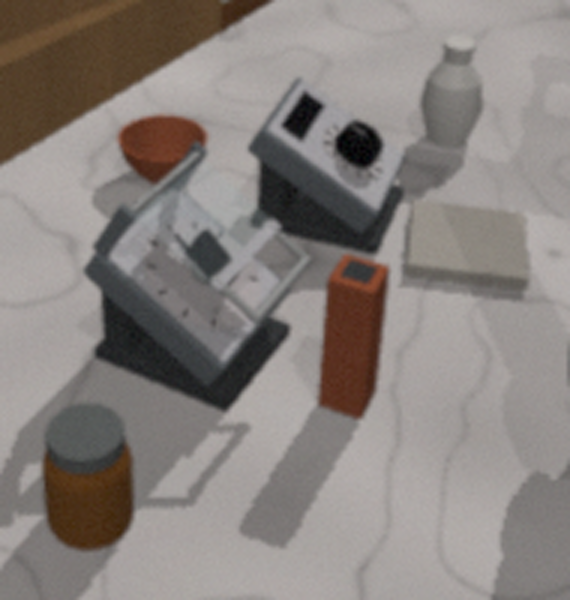

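```bash
cat > h.py <<'E'
import numpy as np,cv2
from scipy.optimize import least_squares
from scipy.spatial.transform import Rotation as Ro
from rig import manip
CI={c:manip.camera_info(c) for c in("side","top")}
def proj(P,c):
    i=CI[c];return cv2.projectPoints(np.atleast_2d(np.array(P,float)),np.array(i["rvec"],float),np.array(i["tvec"],float),np.array(i["K"],float),None)[0][:,0]
def T(pose,P):
    x,y,a=pose;P=np.atleast_2d(np.array(P,float));return P@Ro.from_euler('z',a).as_matrix().T+[x,y,0]
def fit(obs,x0):  # obs: (cam, local pt, px)
    f=lambda p:np.concatenate([(proj(T(p,o[1]),o[0])[0]-o[2]) for o in obs])
    r=least_squares(f,x0,loss='soft_l1');return r.x,r.fun.reshape(-1,2)
top=lambda a,b:np.array([a/2.5+110,b/2.5+110]); side=lambda a,b:np.array([a/3+180,b/3+140])
n=np.array([-.5,0,.866]);u=np.array([.866,0,.5])
def face(a,y,h):return np.array([0,y,.095])+a*u+h*n
HINGE=face(.075,0,.058)
def bar(th,y=0,r=.145):return HINGE+[0,y,0]+r*(-np.cos(th)*u+np.sin(th)*n)
E
cat > f.py <<'E'
from h import *
g,r=fit([("top",bar(0,.05),top(217,335)),("top",bar(0,-.05),top(312,328)),("side",bar(0,.05),side(235,316)),("side",bar(0,-.05),side(305,257)),
 ("top",face(-.08,-.07,0),top(328,308)),("side",face(-.08,.07,0),side(222,382))],[.5,.13,0]);print("gauge",g.round(4),r.round(1).tolist())
h=.022
p,r=fit([("top",[0,0,.15],top(275,395)),("side",[0,0,.15],side(358,272)),("top",[h,h,.15],top(253,380)),("top",[h,-h,.15],top(299,374)),("side",[-h,h,0],side(362,414))],[.35,.1,0]);print("prop",p.round(4),r.round(1).tolist())
s=.065
sl,r=fit([("top",[s,s,.018],top(460,355)),("top",[s,-s,.018],top(557,315)),("top",[-s,-s,.018],top(605,410)),("top",[-s,s,.018],top(505,460)),("side",[s,s,.018],side(413,202)),("side",[-s,s,.018],side(405,270)),("side",[-s,-s,.018],side(528,278))],[.35,-.1,.3]);print("slab",sl.round(4),r.round(1).tolist())
for nm,q in(("hinge",HINGE),("bar",bar(0)),("baropen",bar(2.2)),("grip",face(-.005,0,.027))):print(nm,T(g,q).round(4))
W=[]
for c,cr in(("top",(110,310,110,430,2.5)),("side",(140,340,180,370,3))):
    im=cv2.imread(f"pics/{c}0.png")[cr[0]:cr[1],cr[2]:cr[3]];im=cv2.resize(im,None,fx=cr[4],fy=cr[4],interpolation=2)
    def line(P,po,col):
        q=(proj(T(po,P),c)-[cr[2],cr[0]])*cr[4];cv2.polylines(im,[q.round().astype(int)],False,col,1)
    line([face(a,b,0) for a,b in((-.08,.07),(-.08,-.07),(.08,-.07),(.08,.07),(-.08,.07))],g,(0,255,0))
    line([bar(0,.05),bar(0,-.05)],g,(0,0,255));line([bar(0,y,r) for y,r in((.058,0),(.058,.106),(-.058,.106),(-.058,0),(.058,0))],g,(255,0,255))
    for j in(2.1,2.36,2.6):
        d=np.deg2rad(135)-j;line([face(-.005,0,.006),face(-.005+.046*np.cos(d),.046*np.sin(d),.006)],g,(0,255,255))
    line([[h,h,.15],[h,-h,.15],[-h,-h,.15],[-h,h,.15],[h,h,.15],[h,h,0]],p,(255,255,0));line([[s,s,.018],[s,-s,.018],[-s,-s,.018],[-s,s,.018],[s,s,.018]],sl,(255,0,0))
    W.append(im)
cv2.imwrite("pics/ov_top.png",W[0]);cv2.imwrite("pics/ov_side.png",W[1])
E
python3 f.py
```

```text
gauge [0.5715 0.1373 0.0804] [[0.2, -0.3], [-1.3, -0.9], [6.3, 0.4], [-0.2, 0.6], [0.1, 0.5], [-0.1, -4.1]]
prop [0.4115 0.111  0.0974] [[0.5, 0.6], [1.3, -0.9], [0.2, -1.1], [-1.4, -0.5], [-0.1, 1.7]]
slab [ 0.4201 -0.1751  0.3921] [[-0.4, -0.0], [0.8, -1.4], [0.6, 1.8], [-0.1, -0.2], [-2.5, 19.7], [41.1, 2.7], [-0.6, -22.3]]
hinge [[0.6073 0.1402 0.1827]]
bar [[0.4822 0.1301 0.1102]]
baropen [[0.6226 0.1414 0.3269]]
grip [[0.5537 0.1359 0.1159]]
```

View pics/ov_side.png

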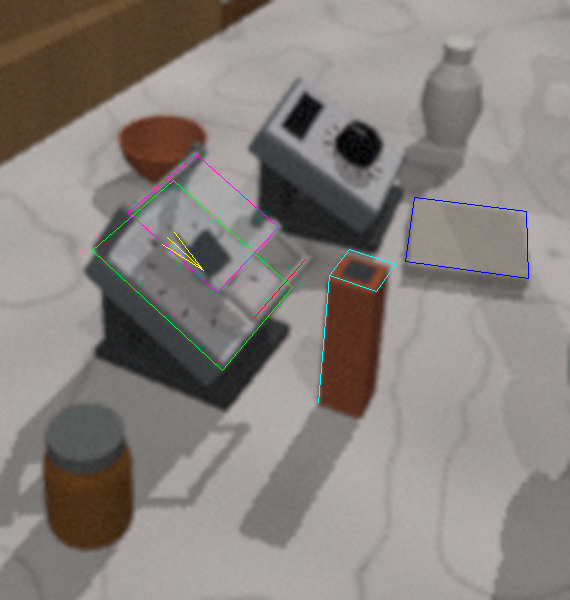

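View pics/ov_top.png

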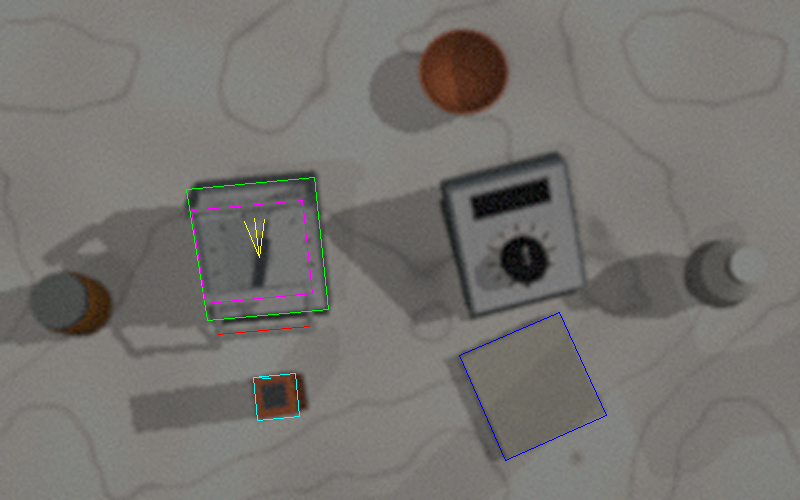

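```bash
python3 - <<'E'
from h import *
out=[]
for c,(r0,r1,c0,c1) in(("top",(165,265,172,252)),("side",(180,285,200,300))):
    im=np.mean([manip.get_image(c).astype(float) for _ in range(6)],0)[:,:,::-1]
    np.save(f"avg_{c}.npy",im)
    a=np.clip(im[r0:r1,c0:c1]*1.5,0,255).astype(np.uint8);a=cv2.resize(a,(0,0),fx=5,fy=5,interpolation=cv2.INTER_CUBIC)[:525]
    for k in range(0,a.shape[1],50):cv2.putText(a,str(c0+k//5),(k,8),0,.3,(0,0,255));cv2.line(a,(k,10),(k,14),(0,0,255))
    for k in range(0,a.shape[0],50):cv2.putText(a,str(r0+k//5),(0,k+4),0,.3,(0,0,255))
    out.append(cv2.copyMakeBorder(a,0,525-a.shape[0],0,0,0))
o=np.hstack(out);o=cv2.resize(o,None,fx=800/o.shape[1],fy=800/o.shape[1],interpolation=cv2.INTER_AREA);cv2.imwrite("pics/zoom.png",o);print(o.shape)
E
```

```text
(467, 800, 3)
```

View pics/zoom.png

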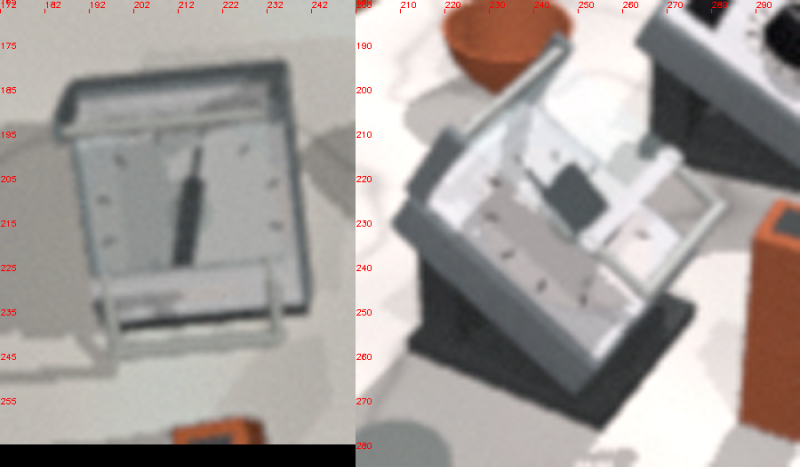

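```bash
cat > f2.py <<'E'
from h import *
t=lambda X,Y:np.array([172+X/4.444,165+Y/4.444]);s=lambda X,Y:np.array([200+(X-355.5)/4.444,180+Y/4.444])
g,r=fit([("top",bar(0,.05),t(110,343)),("top",bar(0,-.05),t(282,338)),("side",bar(0,.05),s(652,290)),("side",bar(0,-.05),s(723,207)),
 ("top",face(-.08,-.07,0),t(308,308)),("side",face(-.08,.07,0),s(593,362)),("side",face(.08,.07,0),s(413,205))],[.5,.13,0]);print("gauge",g.round(4),r.round(1).tolist())
obs=[("top",t(200,148)),("side",s(528,170))]
def f(j):
    d=np.deg2rad(135)-j[0];return np.concatenate([proj(T(g,face(-.005+.046*np.cos(d),.046*np.sin(d),.004)),c)[0]-q for c,q in obs])
k=least_squares(f,[2.3]);print("knob",k.x,k.fun.round(1))
for nm,q in(("hinge",HINGE),("bar",bar(0)),("baropen",bar(2.2)),("grip",face(-.005,0,.027))):print(nm,T(g,q).round(4))
out=[]
for c,(r0,r1,c0,c1) in(("top",(165,265,172,252)),("side",(180,285,200,300))):
    im=np.load(f"avg_{c}.npy")
    a=np.clip(im[r0:r1,c0:c1]*1.5,0,255).astype(np.uint8);a=cv2.resize(a,(0,0),fx=5,fy=5,interpolation=cv2.INTER_CUBIC)[:525]
    def line(P,col):
        q=(proj(T(g,P),c)-[c0-.5,r0-.5])*5;cv2.polylines(a,[q.round().astype(int)],False,col,1)
    line([face(x,b,0) for x,b in((-.08,.07),(-.08,-.07),(.08,-.07),(.08,.07),(-.08,.07))],(0,255,0))
    line([bar(0,.05),bar(0,-.05)],(0,0,255));line([bar(0,y,r) for y,r in((.058,0),(.058,.106),(-.058,.106),(-.058,0),(.058,0))],(255,0,255))
    d=np.deg2rad(135)-k.x[0];R=lambda x,y,h:face(-.005+x*np.cos(d)-y*np.sin(d),x*np.sin(d)+y*np.cos(d),h)
    line([R(.046,0,.004),R(0,0,.004)],(0,255,255));line([R(x,y,.04) for x,y in((.026,.007),(.026,-.007),(-.026,-.007),(-.026,.007),(.026,.007))],(0,255,255))
    out.append(cv2.copyMakeBorder(a,0,525-a.shape[0],0,0,0))
o=np.hstack(out);cv2.imwrite("pics/zoom_ov.png",cv2.resize(o,None,fx=800/o.shape[1],fy=800/o.shape[1],interpolation=cv2.INTER_AREA))
E
python3 f2.py
```

```text
gauge [0.5703 0.1339 0.0655] [[1.0, 1.7], [-1.1, -0.0], [-1.5, 0.1], [-0.2, -0.4], [0.8, 0.2], [1.0, 1.3], [-1.2, -3.4]]
knob [2.58101516] [-0.1 -0.7 -0.1 -0.8]
hinge [[0.6062 0.1362 0.1827]]
bar [[0.4809 0.128  0.1102]]
baropen [[0.6215 0.1372 0.3269]]
grip [[0.5526 0.1327 0.1159]]
```

View pics/zoom_ov.png

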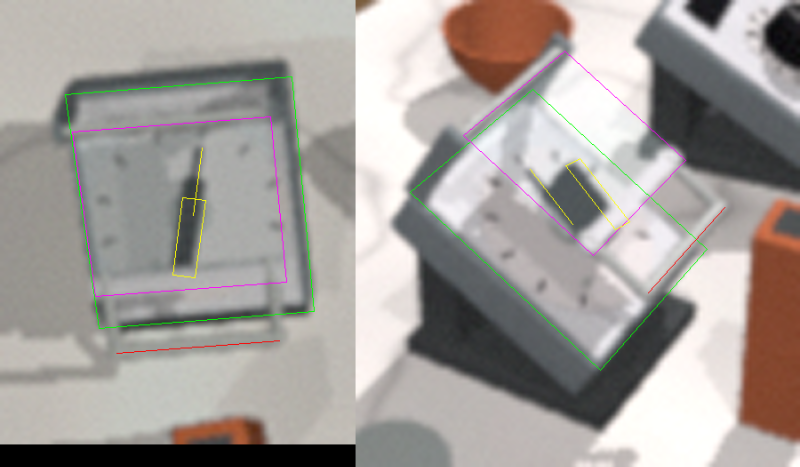

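```bash
cat >> h.py <<'E'
def cur():
    s=manip.get_state();w=s["ee_rot"];return np.array(s["position"]),Ro.from_quat([w[1],w[2],w[3],w[0]]),s
def down(yaw): # tool down, x at yaw
    c,s_=np.cos(yaw),np.sin(yaw);return Ro.from_matrix(np.array([[c,s_,0],[s_,-c,0],[0,0,-1]]).T.T)
def tool(z,x):
    z=np.array(z)/np.linalg.norm(z);x=np.array(x)-z*np.dot(x,z);x/=np.linalg.norm(x);return Ro.from_matrix(np.c_[x,np.cross(z,x),z])
def go(ways,step=.036,ang=6.5,start=None):
    p,R,s=cur()
    if start:p,R=start
    print("now",p.round(4),"q",s["qpos"].round(2),"F",np.round(s["contact_force"],1),"w",round(s["width"],4),"t",round(s["clock"],2))
    for P,Q in ways:
        P=np.array(P,float);rv=(R.inv()*Q).as_rotvec();m=int(max(1,np.ceil(np.linalg.norm(P-p)/step),np.ceil(np.degrees(np.linalg.norm(rv))/ang)))
        d=np.degrees(rv)/m
        for k in range(m):
            l=R.inv().apply((P-p)/(m-k));l=l.round(4)
            print(k+1,l.tolist(),d.round(2).tolist());p=p+R.apply(l);R=R*Ro.from_rotvec(np.radians(d.round(2)))
        print("--",p.round(4))
    return p,R
E
python3 - <<'E'
from h import *
go([([.4115,.111,.30],down(np.radians(-84.4))),([.4115,.111,.121],down(np.radians(-84.4)))])
E
```

```text
now [ 0.2485 -0.5186  0.2563] q [-1.24  0.28  1.5   0.    1.36 -0.12] F [-0.1 -0.   0.2] w 0.0855 t 1.7
1 [-0.0262, -0.0221, -0.0023] [-0.0, -0.0, 1.05]
2 [-0.0266, -0.0216, -0.0023] [-0.0, -0.0, 1.05]
3 [-0.027, -0.0211, -0.0023] [-0.0, -0.0, 1.05]
4 [-0.0273, -0.0206, -0.0023] [-0.0, -0.0, 1.05]
5 [-0.0277, -0.0201, -0.0023] [-0.0, -0.0, 1.05]
6 [-0.0281, -0.0196, -0.0023] [-0.0, -0.0, 1.05]
7 [-0.0284, -0.019, -0.0023] [-0.0, -0.0, 1.05]
8 [-0.0288, -0.0185, -0.0023] [-0.0, -0.0, 1.05]
9 [-0.0291, -0.018, -0.0023] [-0.0, -0.0, 1.05]
10 [-0.0294, -0.0174, -0.0023] [-0.0, -0.0, 1.05]
11 [-0.0298, -0.0169, -0.0023] [-0.0, -0.0, 1.05]
12 [-0.0301, -0.0164, -0.0023] [-0.0, -0.0, 1.05]
13 [-0.0304, -0.0158, -0.0023] [-0.0, -0.0, 1.05]
14 [-0.0306, -0.0152, -0.0023] [-0.0, -0.0, 1.05]
15 [-0.0309, -0.0147, -0.0023] [-0.0, -0.0, 1.05]
16 [-0.0312, -0.0141, -0.0023] [-0.0, -0.0, 1.05]
17 [-0.0314, -0.0136, -0.0023] [-0.0, -0.0, 1.05]
18 [-0.0317, -0.013, -0.0023] [-0.0, -0.0, 1.05]
19 [-0.0319, -0.0123, -0.0023] [-0.0, -0.0, 1.05]
-- [0.4115 0.111  0.3   ]
1 [0.0, -0.0, 0.0358] [-0.0, -0.0, 0.01]
2 [0.0, -0.0, 0.0358] [-0.0, -0.0, 0.01]
3 [0.0, -0.0, 0.0358] [-0.0, -0.0, 0.01]
4 [0.0, -0.0, 0.0358] [-0.0, -0.0, 0.01]
5 [0.0, -0.0, 0.0358] [-0.0, -0.0, 0.01]
-- [0.4115 0.111  0.121 ]
```

send_rows(
  plan=[
    {"linear":[-0.026,-0.022,-0.003],"delta_rot":[0,0,1.0],"fingers":0.085},
    {"linear":[-0.027,-0.022,-0.003],"delta_rot":[0,0,1.0],"fingers":0.085},
    {"linear":[-0.027,-0.021,-0.003],"delta_rot":[0,0,1.0],"fingers":0.085},
    {"linear":[-0.027,-0.021,-0.003],"delta_rot":[0,0,1.0],"fingers":0.085},
    {"linear":[-0.028,-0.02,-0.003],"delta_rot":[0,0,1.0],"fingers":0.085},
    {"linear":[-0.028,-0.02,-0.003],"delta_rot":[0,0,1.0],"fingers":0.085},
    {"linear":[-0.028,-0.019,-0.003],"delta_rot":[0,0,1.0],"fingers":0.085},
    {"linear":[-0.029,-0.019,-0.003],"delta_rot":[0,0,1.0],"fingers":0.085},
    {"linear":[-0.029,-0.018,-0.003],"delta_rot":[0,0,1.0],"fingers":0.085},
    {"linear":[-0.029,-0.017,-0.003],"delta_rot":[0,0,1.0],"fingers":0.085},
    {"linear":[-0.03,-0.017,-0.003],"delta_rot":[0,0,1.0],"fingers":0.085},
    {"linear":[-0.03,-0.016,-0.003],"delta_rot":[0,0,1.0],"fingers":0.085},
  ],
)

```text
clock: 2.7
position: [0.3548, -0.1124, 0.2912]
ee_rot: [0.001, 0.778, -0.628, 0.003]
contact_force: [0.2, -0.3, 0.3]
width: 0.0854
```

```bash
python3 - <<'E'
from h import *
go([([.4115,.111,.30],down(np.radians(-84.4)))])
E
```

```text
now [ 0.3548 -0.1124  0.2912] q [-0.49 -0.06  1.81 -0.    1.39  0.87] F [ 0.2 -0.3  0.3] w 0.0854 t 2.7
1 [-0.0295, -0.0147, -0.0014] [-0.02, -0.04, 0.94]
2 [-0.0297, -0.0142, -0.0014] [-0.02, -0.04, 0.94]
3 [-0.0299, -0.0137, -0.0013] [-0.02, -0.04, 0.94]
4 [-0.0302, -0.0132, -0.0013] [-0.02, -0.04, 0.94]
5 [-0.0304, -0.0127, -0.0013] [-0.02, -0.04, 0.94]
6 [-0.0306, -0.0121, -0.0013] [-0.02, -0.04, 0.94]
7 [-0.0307, -0.0117, -0.0013] [-0.02, -0.04, 0.94]
-- [0.4115 0.111  0.3   ]
```

send_rows(
  plan=[
    {"linear":[-0.03,-0.015,-0.001],"delta_rot":[0,0,0.9],"fingers":0.085},
    {"linear":[-0.03,-0.014,-0.001],"delta_rot":[0,0,0.9],"fingers":0.085},
    {"linear":[-0.03,-0.014,-0.001],"delta_rot":[0,0,0.9],"fingers":0.085},
    {"linear":[-0.03,-0.013,-0.001],"delta_rot":[0,0,0.9],"fingers":0.085},
    {"linear":[-0.03,-0.013,-0.001],"delta_rot":[0,0,0.9],"fingers":0.085},
    {"linear":[-0.03,-0.012,-0.001],"delta_rot":[0,0,0.9],"fingers":0.085},
    {"linear":[-0.03,-0.012,-0.001],"delta_rot":[0,0,0.9],"fingers":0.085},
    {"linear":[0,0,0.036],"delta_rot":[0,0,0],"fingers":0.085},
    {"linear":[0,0,0.036],"delta_rot":[0,0,0],"fingers":0.085},
    {"linear":[0,0,0],"delta_rot":[0,0,0],"fingers":0.085},
  ],
)

```text
clock: 3.53
position: [0.4175, 0.1306, 0.2299]
ee_rot: [-0.008, 0.744, -0.668, 0.009]
contact_force: [-1.0, 0.1, -1.2]
width: 0.0849
```

```bash
python3 - <<'E'
from h import *
go([([.4115,.111,.121],down(np.radians(-84.4)))])
a=np.clip(np.mean([manip.get_image("top").astype(float) for _ in range(3)],0)[200:300,160:280,::-1]*1.5,0,255).astype(np.uint8)
b=np.clip(np.mean([manip.get_image("side").astype(float) for _ in range(3)],0)[180:300,220:340,::-1]*1.5,0,255).astype(np.uint8)
o=np.hstack([cv2.resize(x,(400,int(400*x.shape[0]/x.shape[1])),interpolation=2)[:333] for x in(a,b)]);cv2.imwrite("pics/above.png",o)
E
```

```text
now [0.4175 0.1306 0.2299] q [ 0.15  0.07  1.83 -0.    1.21  1.61] F [-1.   0.1 -1.2] w 0.0849 t 3.53
1 [0.0046, 0.0027, 0.0272] [-0.34, -0.05, 0.15]
2 [0.0047, 0.0025, 0.0272] [-0.34, -0.05, 0.15]
3 [0.0047, 0.0023, 0.0272] [-0.34, -0.05, 0.15]
4 [0.0046, 0.0021, 0.0272] [-0.34, -0.05, 0.15]
-- [0.4115 0.111  0.121 ]
```

View pics/above.png

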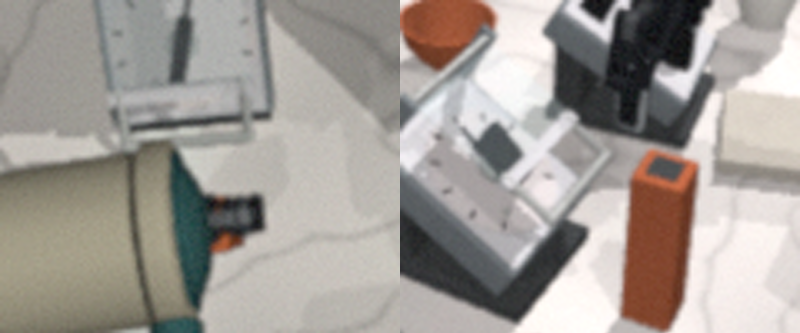

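```bash
python3 - <<'E'
from h import *
p,R,s=cur();print(p,s["qpos"].round(3),s["clock"],R.as_matrix().round(3).tolist())
for c in CI:print(c,proj([p,p+R.apply([0,0,.025]),p-R.apply([0,0,.15])],c).round(1).tolist())
go([([.4115,.111,.121],down(np.radians(-84.4)))])
E
```

```text
[0.42220038 0.1296657  0.23671554] [ 0.144  0.068  1.821 -0.005  1.215  1.612] 3.8333 [[0.105, -0.994, 0.038], [-0.995, -0.105, 0.001], [0.003, -0.037, -0.999]]
side [[296.1, 204.0], [295.0, 212.2], [303.1, 149.8]]
top [[208.8, 264.6], [210.2, 264.2], [198.5, 268.0]]
now [0.4222 0.1297 0.2367] q [ 0.14  0.07  1.82 -0.01  1.22  1.61] F [-0.5 -0.3  0.3] w 0.0851 t 3.83
1 [0.0043, 0.0042, 0.0288] [-0.54, -0.05, 0.1]
2 [0.0043, 0.004, 0.0288] [-0.54, -0.05, 0.1]
3 [0.0043, 0.0037, 0.0289] [-0.54, -0.05, 0.1]
4 [0.0044, 0.0033, 0.0289] [-0.54, -0.05, 0.1]
-- [0.4115 0.111  0.121 ]
```

send_rows(
  plan=[
    {"linear":[0.009,0.006,0.0],"delta_rot":[-1.1,0,0.2],"fingers":0.085},
    {"linear":[0.008,0.004,0.0],"delta_rot":[-1.0,0,0.2],"fingers":0.085},
    {"linear":[0,0,0.02],"delta_rot":[0,0,0],"fingers":0.085},
    {"linear":[0,0,0.02],"delta_rot":[0,0,0],"fingers":0.085},
    {"linear":[0,0,0],"delta_rot":[0,0,0],"fingers":0.085},
  ],
)

```text
clock: 4.25
position: [0.4167, 0.1066, 0.2019]
ee_rot: [-0.002, 0.739, -0.673, 0.005]
contact_force: [0.1, 0.0, -1.3]
width: 0.0844
```

```bash
python3 - <<'E'
from h import *
go([([.4115,.111,.121],down(np.radians(-84.4)))])
E
```

```text
now [0.4167 0.1066 0.2019] q [ 0.09  0.09  1.88 -0.01  1.15  1.57] F [ 0.1  0.  -1.3] w 0.0844 t 4.25
1 [-0.0018, 0.0018, 0.0269] [-0.17, -0.09, -0.09]
2 [-0.0017, 0.0018, 0.027] [-0.17, -0.09, -0.09]
3 [-0.0017, 0.0016, 0.0269] [-0.17, -0.09, -0.09]
-- [0.4115 0.1111 0.121 ]
```

send_rows(
  plan=[
    {"linear":[-0.003,0.003,0.01],"delta_rot":[0,0,0],"fingers":0.085},
    {"linear":[-0.002,0.002,0.024],"delta_rot":[0,0,0],"fingers":0.085},
    {"linear":[0,0,0.024],"delta_rot":[0,0,0],"fingers":0.085},
    {"linear":[0,0,0.016],"delta_rot":[0,0,0],"fingers":0.085},
    {"linear":[0,0,0.006],"delta_rot":[0,0,0],"fingers":0.085},
    {"linear":[0,0,0],"delta_rot":[0,0,0],"fingers":0.085},
  ],
)

```text
clock: 4.75
position: [0.4166, 0.1065, 0.126]
ee_rot: [-0.004, 0.737, -0.676, 0.008]
contact_force: [0.3, 0.5, -0.3]
width: 0.0849
```

```bash
python3 - <<'E'
from h import *
go([([.4115,.111,.121],down(np.radians(-84.4)))])
E
```

```text
now [0.4166 0.1065 0.126 ] q [ 0.09  0.17  2.01 -0.01  0.94  1.58] F [ 0.3  0.5 -0.3] w 0.0849 t 4.75
1 [-0.005, 0.0047, 0.0049] [-0.94, -0.35, -0.63]
-- [0.4115 0.111  0.121 ]
```

send_rows(
  plan=[
    {"linear":[-0.006,0.007,0.006],"delta_rot":[-1,0,-0.6],"fingers":0.085},
    {"linear":[0,0,0],"delta_rot":[0,0,0],"fingers":0.085},
    {"linear":[0,0,0],"delta_rot":[0,0,0],"fingers":0.03},
    {"linear":[0,0,0],"delta_rot":[0,0,0],"fingers":0.03},
    {"linear":[0,0,0],"delta_rot":[0,0,0],"fingers":0.03},
    {"linear":[0,0,0],"delta_rot":[0,0,0],"fingers":0.03},
    {"linear":[0,0,0],"delta_rot":[0,0,0],"fingers":0.03},
  ],
  force=50,
)

```text
clock: 5.33
position: [0.4119, 0.1125, 0.1242]
ee_rot: [-0.0, 0.741, -0.672, 0.004]
contact_force: [-0.4, -0.1, -4.6]
width: 0.0443
```

```bash
python3 - <<'E'
from h import *
go([([.4115,.111,.121],down(np.radians(-84.4)))])
E
```

```text
now [0.4119 0.1125 0.1242] q [ 0.11  0.18  2.01 -0.01  0.95  1.59] F [-0.4 -0.1 -4.6] w 0.0443 t 5.33
1 [0.0014, 0.0005, 0.0032] [-0.29, -0.31, -0.02]
-- [0.4115 0.111  0.121 ]
```

```bash
python3 - <<'E'
from h import *
p,R,s=cur();np.save("grasp.npy",np.r_[p,R.as_quat()])
Q=Ro.from_euler('z',16.7,degrees=True)*R
go([([.405,.112,.215],R),([.42,-.175,.215],Q)],step=.027)
E
```

```text
now [0.4119 0.1125 0.1242] q [ 0.11  0.18  2.01 -0.01  0.95  1.59] F [-0.4 -0.1 -4.6] w 0.0443 t 5.33
1 [0.0001, 0.0016, -0.0227] [0.0, 0.0, 0.0]
2 [0.0001, 0.0016, -0.0227] [0.0, 0.0, 0.0]
3 [0.0001, 0.0016, -0.0227] [0.0, 0.0, 0.0]
4 [0.0, 0.0016, -0.0228] [0.0, 0.0, 0.0]
-- [0.405 0.112 0.215]
1 [0.0261, 0.0012, 0.0001] [0.01, -0.01, -1.52]
2 [0.0261, 0.0019, 0.0001] [0.01, -0.01, -1.52]
3 [0.026, 0.0026, 0.0001] [0.01, -0.01, -1.52]
4 [0.0259, 0.0032, 0.0001] [0.01, -0.01, -1.52]
5 [0.0258, 0.0039, 0.0001] [0.01, -0.01, -1.52]
6 [0.0257, 0.0046, 0.0001] [0.01, -0.01, -1.52]
7 [0.0256, 0.0053, 0.0001] [0.01, -0.01, -1.52]
8 [0.0254, 0.006, 0.0001] [0.01, -0.01, -1.52]
9 [0.0253, 0.0067, 0.0002] [0.01, -0.01, -1.52]
10 [0.0251, 0.0073, 0.0001] [0.01, -0.01, -1.52]
11 [0.0249, 0.008, 0.0002] [0.01, -0.01, -1.52]
-- [ 0.42  -0.175  0.215]
```

send_rows(
  plan=[
    {"linear":[0,0.002,-0.015],"delta_rot":[0,0,0],"fingers":0.03},
    {"linear":[0,0.002,-0.025],"delta_rot":[0,0,0],"fingers":0.03},
    {"linear":[0,0.002,-0.025],"delta_rot":[0,0,0],"fingers":0.03},
    {"linear":[0.008,0.001,-0.025],"delta_rot":[0,0,-0.5],"fingers":0.03},
    {"linear":[0.022,0.001,0],"delta_rot":[0,0,-1.5],"fingers":0.03},
    {"linear":[0.026,0.002,0],"delta_rot":[0,0,-1.5],"fingers":0.03},
    {"linear":[0.026,0.002,0],"delta_rot":[0,0,-1.5],"fingers":0.03},
    {"linear":[0.026,0.003,0],"delta_rot":[0,0,-1.5],"fingers":0.03},
    {"linear":[0.026,0.004,0],"delta_rot":[0,0,-1.5],"fingers":0.03},
    {"linear":[0.026,0.005,0],"delta_rot":[0,0,-1.5],"fingers":0.03},
    {"linear":[0.026,0.005,0],"delta_rot":[0,0,-1.5],"fingers":0.03},
    {"linear":[0.02,0.006,0],"delta_rot":[0,0,-1.5],"fingers":0.03},
  ],
)

```text
clock: 6.33
position: [0.409, -0.1006, 0.2124]
ee_rot: [0.006, 0.816, -0.579, -0.004]
contact_force: [0.2, 0.5, -5.7]
width: 0.0442
```

```bash
cat > pl.py <<'E'
from h import *
g=np.load("grasp.npy");Q=Ro.from_euler('z',16.7,degrees=True)*Ro.from_quat(g[3:])
import sys
go([([.42,-.175,float(sys.argv[1])],Q)],step=.02)
E
python3 pl.py .215
```

```text
now [ 0.409  -0.1006  0.2124] q [-0.4   0.08  1.87 -0.01  1.2   0.84] F [ 0.2  0.5 -5.7] w 0.0442 t 6.33
1 [0.0185, 0.0036, -0.0006] [0.29, 0.08, -0.75]
2 [0.0184, 0.0038, -0.0006] [0.29, 0.08, -0.75]
3 [0.0184, 0.004, -0.0006] [0.29, 0.08, -0.75]
4 [0.0183, 0.0043, -0.0005] [0.29, 0.08, -0.75]
-- [ 0.42  -0.175  0.215]
```

send_rows(
  plan=[
    {"linear":[0.02,0.004,0],"delta_rot":[0.3,0,-0.8],"fingers":0.03},
    {"linear":[0.018,0.004,0],"delta_rot":[0.3,0,-0.8],"fingers":0.03},
    {"linear":[0.014,0.004,0],"delta_rot":[0.3,0,-0.8],"fingers":0.03},
    {"linear":[0.008,0.002,0],"delta_rot":[0,0,0],"fingers":0.03},
    {"linear":[0,0,0],"delta_rot":[0,0,0],"fingers":0.03},
    {"linear":[0,0,0],"delta_rot":[0,0,0],"fingers":0.03},
  ],
)

```text
clock: 6.83
position: [0.4126, -0.1682, 0.2082]
ee_rot: [0.001, 0.826, -0.563, -0.005]
contact_force: [-0.6, 1.5, -4.6]
width: 0.044
```

```bash
python3 pl.py .155
```

```text
now [ 0.4126 -0.1682  0.2082] q [-0.54  0.12  1.84 -0.    1.19  0.66] F [-0.6  1.5 -4.6] w 0.044 t 6.83
1 [0.0031, -0.0016, 0.0177] [0.24, 0.22, -0.28]
2 [0.0031, -0.0015, 0.0177] [0.24, 0.22, -0.28]
3 [0.003, -0.0014, 0.0177] [0.24, 0.22, -0.28]
-- [ 0.42  -0.175  0.155]
```

send_rows(
  plan=[
    {"linear":[0.004,-0.002,0.012],"delta_rot":[0.3,0.3,-0.3],"fingers":0.03},
    {"linear":[0.004,-0.002,0.018],"delta_rot":[0.3,0.3,-0.3],"fingers":0.03},
    {"linear":[0.003,-0.002,0.012],"delta_rot":[0,0,0],"fingers":0.03},
    {"linear":[0,0,0.005],"delta_rot":[0,0,0],"fingers":0.03},
    {"linear":[0,0,0],"delta_rot":[0,0,0],"fingers":0.03},
    {"linear":[0,0,0],"delta_rot":[0,0,0],"fingers":0.03},
  ],
)

```text
clock: 7.33
position: [0.421, -0.1699, 0.1592]
ee_rot: [-0.001, 0.83, -0.557, 0.0]
contact_force: [-0.0, 0.2, -3.3]
width: 0.0442
```

```bash
python3 pl.py .1425
```

```text
now [ 0.421  -0.1699  0.1592] q [-0.54  0.18  1.9   0.    1.06  0.64] F [-0.   0.2 -3.3] w 0.0442 t 7.33
1 [0.0043, 0.0029, 0.0167] [0.16, 0.37, -0.04]
-- [ 0.4199 -0.175   0.1425]
```

send_rows(
  plan=[
    {"linear":[0.005,0.003,0.006],"delta_rot":[0.2,0.4,0],"fingers":0.03},
    {"linear":[0,0,0.005],"delta_rot":[0,0,0],"fingers":0.03},
    {"linear":[0,0,0.004],"delta_rot":[0,0,0],"fingers":0.03},
    {"linear":[0,0,0.002],"delta_rot":[0,0,0],"fingers":0.03},
    {"linear":[0,0,0],"delta_rot":[0,0,0],"fingers":0.03},
  ],
)

```text
clock: 7.75
position: [0.4207, -0.1755, 0.1427]
ee_rot: [-0.001, 0.831, -0.557, 0.006]
contact_force: [-0.1, -0.3, -4.6]
width: 0.044
```

```bash
python3 pl.py .1425; python3 - <<'E'
from h import *
from rig import manip
for c,nm in(("top","slab"),("side","prop"),("side","slab"),("top","prop")):
    manip.get_image(c);print(c,nm,[(np.round(d["extent"],1).tolist(),round(d["p"],2)) for d in manip.find_in(nm,c)][:2])
a=np.clip(np.mean([manip.get_image("top").astype(float) for _ in range(3)],0)[215:315,260:380,::-1]*1.5,0,255).astype(np.uint8)
b=np.clip(np.mean([manip.get_image("side").astype(float) for _ in range(3)],0)[150:250,290:410,::-1]*1.5,0,255).astype(np.uint8)
cv2.imwrite("pics/place.png",np.hstack([cv2.resize(x,(400,333),interpolation=2) for x in(a,b)]))
E
```

```text
now [ 0.4207 -0.1755  0.1427] q [-0.55  0.19  1.93  0.    1.    0.63] F [-0.1 -0.3 -4.6] w 0.044 t 7.75
1 [-0.0007, 0.0005, 0.0001] [-0.17, -0.21, 0.05]
-- [ 0.42   -0.175   0.1425]
top slab [([293.2, 233.8, 337.2, 295.4], 0.59)]
side prop [([327.6, 178.8, 348.2, 222.7], 0.59)]
side slab [([317.3, 208.9, 354.5, 236.8], 0.95)]
top prop []
```

View pics/place.png

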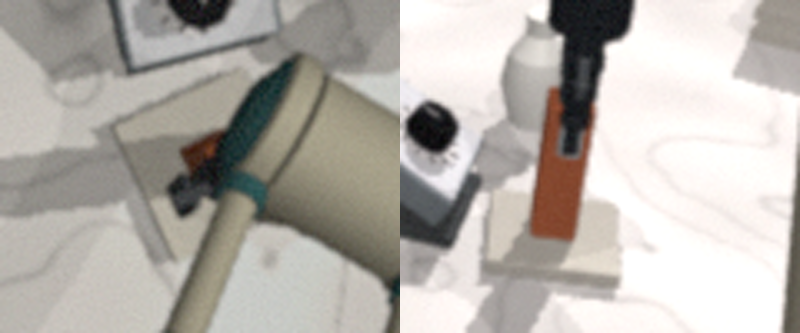

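send_rows(
  plan=[
    {"linear":[0,0,0.003],"delta_rot":[0,0,0],"fingers":0.03},
    {"linear":[0,0,0.0],"delta_rot":[0,0,0],"fingers":0.03},
  ],
)

```text
clock: 8.62
position: [0.4225, -0.1754, 0.1423]
ee_rot: [-0.002, 0.83, -0.557, 0.008]
contact_force: [-0.0, 0.2, -5.3]
width: 0.0439
```

send_rows(
  plan=[
    {"linear":[0,0,0.002],"delta_rot":[0,0,0],"fingers":0.03},
    {"linear":[0,0,0.0],"delta_rot":[0,0,0],"fingers":0.03},
  ],
)

```text
clock: 8.78
position: [0.424, -0.1756, 0.142]
ee_rot: [-0.003, 0.83, -0.557, 0.01]
contact_force: [-0.2, 0.0, -5.6]
width: 0.0435
```

```bash
python3 pl.py .139
```

```text
now [ 0.424  -0.1756  0.142 ] q [-0.55  0.19  1.93  0.01  1.    0.63] F [-0.2  0.  -5.6] w 0.0435 t 8.78
1 [-0.0021, 0.0035, 0.003] [-0.59, -0.44, -0.0]
-- [ 0.42  -0.175  0.139]
```

send_rows(
  plan=[
    {"linear":[-0.002,0.004,0.004],"delta_rot":[-0.6,-0.4,0],"fingers":0.03},
    {"linear":[0,0,0.0],"delta_rot":[0,0,0],"fingers":0.03},
  ],
)

```text
clock: 8.95
position: [0.4257, -0.1766, 0.143]
ee_rot: [-0.003, 0.83, -0.558, 0.011]
contact_force: [-0.2, 0.2, -4.7]
width: 0.0438
```

```bash
python3 pl.py .139
```

```text
now [ 0.4257 -0.1766  0.143 ] q [-0.55  0.19  1.93  0.01  1.    0.63] F [-0.2  0.2 -4.7] w 0.0438 t 8.95
1 [-0.0037, 0.0048, 0.0038] [-0.7, -0.54, -0.14]
-- [ 0.42   -0.1751  0.139 ]
```

send_rows(
  plan=[
    {"linear":[-0.003,0.004,0.003],"delta_rot":[-0.6,-0.4,0],"fingers":0.03},
    {"linear":[-0.002,0.003,0.003],"delta_rot":[-0.4,-0.3,0],"fingers":0.03},
    {"linear":[0,0.0,0.003],"delta_rot":[0,0,0],"fingers":0.03},
  ],
)

```text
clock: 9.2
position: [0.4256, -0.177, 0.1415]
ee_rot: [-0.002, 0.829, -0.559, 0.011]
contact_force: [-9.6, 4.8, 31.3]
width: 0.0436
```

```bash
python3 pl.py .139;  python3 -c "
from h import *
print(cur()[2])"
```

```text
now [ 0.4256 -0.177   0.1415] q [-0.55  0.2   1.93  0.    0.99  0.64] F [-9.6  4.8 31.3] w 0.0436 t 9.2
1 [-0.0039, 0.0045, 0.0023] [-0.6, -0.54, -0.28]
-- [ 0.42  -0.175  0.139]
{'clock': 9.2, 'qpos': array([-0.54802052,  0.19572292,  1.93119979,  0.00448589,  0.99342726,
        0.63644643]), 'qd': array([ 0.00206397,  0.00383084, -0.0014201 ,  0.00015193, -0.02070755,
       -0.00747429]), 'effort': array([ -0.41405551, -20.60092628, -16.91926718,   0.10284449,
        -3.83096203,   0.30402311]), 'position': array([ 0.4255595 , -0.17695332,  0.14145947]), 'ee_rot': array([-0.00235985,  0.82897489, -0.55918176,  0.0105271 ]), 'contact_force': array([-9.58104691,  4.7849069 , 31.32515878]), 'moment': array([1.54429095, 1.74933728, 0.28773575]), 'width': 0.04361376156853237}
```

send_rows(
  plan=[
    {"linear":[0,0,-0.001],"delta_rot":[0,0,0],"fingers":0.044},
    {"linear":[0,0,0],"delta_rot":[0,0,0],"fingers":0.06},
    {"linear":[0,0,0],"delta_rot":[0,0,0],"fingers":0.085},
    {"linear":[0,0,0],"delta_rot":[0,0,0],"fingers":0.085},
    {"linear":[0,0,0],"delta_rot":[0,0,0],"fingers":0.085},
  ],
)

```text
clock: 9.62
position: [0.4244, -0.1773, 0.142]
ee_rot: [-0.001, 0.829, -0.559, 0.01]
contact_force: [-0.1, -0.1, 0.0]
width: 0.0849
```

```bash
python3 - <<'E'
from h import *
p,R,s=cur();go([(p+[0,0,.16],down(np.radians(-67.5)))],step=.027)
E
```

```text
now [ 0.4244 -0.1773  0.142 ] q [-0.55  0.19  1.93  0.    1.    0.64] F [-0.1 -0.1  0. ] w 0.0849 t 9.62
1 [0.0004, -0.0004, -0.0267] [-0.13, -0.14, -0.08]
2 [0.0003, -0.0003, -0.0267] [-0.13, -0.14, -0.08]
3 [0.0003, -0.0002, -0.0266] [-0.13, -0.14, -0.08]
4 [0.0002, -0.0002, -0.0267] [-0.13, -0.14, -0.08]
5 [0.0001, -0.0001, -0.0266] [-0.13, -0.14, -0.08]
6 [0.0001, 0.0, -0.0267] [-0.13, -0.14, -0.08]
-- [ 0.4244 -0.1772  0.302 ]
```

send_rows(
  plan=[
    {"linear":[0,0,-0.012],"delta_rot":[0,0,0],"fingers":0.085},
    {"linear":[0,0,-0.02],"delta_rot":[0,0,0],"fingers":0.085},
    {"linear":[0,0,-0.03],"delta_rot":[0,0,0],"fingers":0.085},
    {"linear":[0,0,-0.03],"delta_rot":[0,0,0],"fingers":0.085},
    {"linear":[0,0,-0.03],"delta_rot":[0,0,0],"fingers":0.085},
    {"linear":[0,0,-0.03],"delta_rot":[0,0,0],"fingers":0.085},
    {"linear":[0,0,-0.02],"delta_rot":[0,0,0],"fingers":0.085},
  ],
)

```text
clock: 10.2
position: [0.4172, -0.1743, 0.3118]
ee_rot: [0.0, 0.829, -0.559, -0.001]
contact_force: [1.2, 0.2, -1.3]
width: 0.0849
```

```bash
python3 - <<'E'
from h import *
ug=Ro.from_euler('z',.0655)
def tl(pitch,flip=1):
    d=np.array([np.cos(pitch),0,-np.sin(pitch)]);e=np.array([np.sin(pitch),0,np.cos(pitch)]);return tool(ug.apply(d),ug.apply(e))
p,R,s=cur();print(s["qpos"])
P,Q=go([([.33,-.05,.33],tl(np.radians(75))),([.33,.12,.30],tl(np.radians(40)))],step=.034,ang=6)
E
```

```text
[-5.49852561e-01  6.00590949e-02  1.63960637e+00  1.37787881e-05
  1.44435847e+00  6.37277616e-01]
now [ 0.4172 -0.1743  0.3118] q [-0.55  0.06  1.64  0.    1.44  0.64] F [ 1.2  0.2 -1.3] w 0.0849 t 10.2
1 [-0.0114, 0.0026, -0.0014] [0.72, 1.01, -5.49]
2 [-0.0116, 0.0015, -0.0016] [0.72, 1.01, -5.49]
3 [-0.0116, 0.0004, -0.0018] [0.72, 1.01, -5.49]
4 [-0.0116, -0.0007, -0.002] [0.72, 1.01, -5.49]
5 [-0.0114, -0.0019, -0.0022] [0.72, 1.01, -5.49]
6 [-0.0111, -0.003, -0.0024] [0.72, 1.01, -5.49]
7 [-0.0108, -0.004, -0.0025] [0.72, 1.01, -5.49]
8 [-0.0103, -0.0051, -0.0026] [0.72, 1.01, -5.49]
9 [-0.0097, -0.0061, -0.0028] [0.72, 1.01, -5.49]
10 [-0.009, -0.007, -0.0028] [0.72, 1.01, -5.49]
11 [-0.0082, -0.0079, -0.0029] [0.72, 1.01, -5.49]
12 [-0.0074, -0.0086, -0.0029] [0.72, 1.01, -5.49]
13 [-0.0064, -0.0094, -0.003] [0.72, 1.01, -5.49]
-- [ 0.33 -0.05  0.33]
1 [0.0005, -0.0283, 0.0053] [0.0, 5.84, 0.01]
2 [-0.0, -0.0283, 0.0053] [0.0, 5.84, 0.01]
3 [-0.0006, -0.0283, 0.0053] [0.0, 5.84, 0.01]
4 [-0.0011, -0.0282, 0.0052] [0.0, 5.84, 0.01]
5 [-0.0017, -0.0283, 0.0051] [0.0, 5.84, 0.01]
6 [-0.0022, -0.0282, 0.0048] [0.0, 5.84, 0.01]
-- [0.3299 0.12   0.3   ]
```

send_rows(
  plan=[
    {"linear":[-0.01,0.002,-0.001],"delta_rot":[0.5,0.8,-4.5],"fingers":0.085},
    {"linear":[-0.012,0.002,-0.002],"delta_rot":[0.7,1,-5.5],"fingers":0.05},
    {"linear":[-0.012,0,-0.002],"delta_rot":[0.7,1,-5.5],"fingers":0.05},
    {"linear":[-0.012,-0.001,-0.002],"delta_rot":[0.7,1,-5.5],"fingers":0.05},
    {"linear":[-0.012,-0.002,-0.002],"delta_rot":[0.7,1,-5.5],"fingers":0.05},
    {"linear":[-0.011,-0.003,-0.002],"delta_rot":[0.7,1,-5.5],"fingers":0.05},
    {"linear":[-0.011,-0.004,-0.003],"delta_rot":[0.7,1,-5.5],"fingers":0.05},
    {"linear":[-0.01,-0.005,-0.003],"delta_rot":[0.7,1,-5.5],"fingers":0.05},
    {"linear":[-0.01,-0.006,-0.003],"delta_rot":[0.7,1,-5.5],"fingers":0.05},
    {"linear":[-0.009,-0.007,-0.003],"delta_rot":[0.7,1,-5.5],"fingers":0.05},
    {"linear":[-0.008,-0.008,-0.003],"delta_rot":[0.7,1,-5.5],"fingers":0.05},
    {"linear":[-0.007,-0.009,-0.003],"delta_rot":[0.7,1,-5.5],"fingers":0.05},
  ],
)

```text
clock: 11.2
position: [0.3358, -0.0581, 0.3297]
ee_rot: [0.001, 0.992, 0.004, 0.123]
contact_force: [-0.5, 0.6, -0.1]
width: 0.0501
```

```bash
cat >> h.py <<'E'
ug=Ro.from_euler('z',.0655)
def tl(deg,sgn=1):
    a=np.radians(deg);return tool(ug.apply([np.cos(a),0,-np.sin(a)]),ug.apply(np.array([np.sin(a),0,np.cos(a)])*sgn))
E
python3 - <<'E'
from h import *
print(cur()[2]["qpos"].round(4))
P,Q=go([([.33,.12,.30],tl(40))],step=.03,ang=5.5)
E
```

```text
[-0.4952 -0.2683  1.8979  0.1199  1.2953 -0.5225]
now [ 0.3358 -0.0581  0.3297] q [-0.5  -0.27  1.9   0.12  1.3  -0.52] F [-0.5  0.6 -0.1] w 0.0501 t 11.2
1 [-0.0017, -0.0255, 0.0039] [0.28, 5.12, -0.4]
2 [-0.0018, -0.0254, 0.0039] [0.28, 5.12, -0.4]
3 [-0.002, -0.0254, 0.0038] [0.28, 5.12, -0.4]
4 [-0.0021, -0.0255, 0.0037] [0.28, 5.12, -0.4]
5 [-0.0023, -0.0254, 0.0037] [0.28, 5.12, -0.4]
6 [-0.0024, -0.0255, 0.0036] [0.28, 5.12, -0.4]
7 [-0.0026, -0.0254, 0.0035] [0.28, 5.12, -0.4]
-- [0.33 0.12 0.3 ]
```

send_rows(
  plan=[
    {"linear":[-0.002,-0.02,0.004],"delta_rot":[0.3,4.5,-0.4],"fingers":0.05},
    {"linear":[-0.002,-0.025,0.004],"delta_rot":[0.3,5,-0.4],"fingers":0.05},
    {"linear":[-0.002,-0.025,0.004],"delta_rot":[0.3,5,-0.4],"fingers":0.05},
    {"linear":[-0.002,-0.025,0.004],"delta_rot":[0.3,5,-0.4],"fingers":0.05},
    {"linear":[-0.002,-0.025,0.004],"delta_rot":[0.3,5,-0.4],"fingers":0.05},
    {"linear":[-0.002,-0.025,0.004],"delta_rot":[0.3,5,-0.4],"fingers":0.05},
    {"linear":[-0.002,-0.018,0.004],"delta_rot":[0.3,5,-0.4],"fingers":0.05},
    {"linear":[0,-0.01,0],"delta_rot":[0,1,0],"fingers":0.05},
  ],
)

```text
clock: 11.87
position: [0.3286, 0.0919, 0.2963]
ee_rot: [-0.004, 0.919, 0.019, 0.393]
contact_force: [-0.5, -2.1, -0.8]
width: 0.0501
```

```bash
cat >> h.py <<'E'
# arm model: q -> pose, fitted
def fk(q,w):
    a,off,L1,L2,c,L3,h0=w
    r=lambda ax,t:Ro.from_euler(ax,t)
    R=r('z',q[0]);p=R.apply([a,off,h0]);R=R*r('y',q[1]);p=p+R.apply([0,0,L1]);R=R*r('y',q[2]);p=p+R.apply([c,0,L2])
    R=R*r('z',q[3])*r('y',q[4])*r('z',q[5]);return p+R.apply([0,0,L3]),R
E
python3 - <<'E'
from h import *
p,R,s=cur();print("now",p,s["qpos"].round(4),R.as_matrix().round(3).tolist())
D=[([-1.24501,.2759,1.50489,0,1.36069,-.12098],[.24845,-.5186,.25633]),([.144,.068,1.821,-.005,1.215,1.612],[.4222,.12967,.23672]),
([-.54802,.19572,1.9312,.00449,.99343,.63645],[.42556,-.17695,.14146]),([-.54985,.06006,1.6396,0,1.44436,.63728],[.4172,-.1743,.3118]),([-.4952,-.2683,1.8979,.1199,1.2953,-.5225],[.3358,-.0581,.3297]),(s["qpos"],p)]
f=lambda w:np.concatenate([fk(q,w)[0]-x for q,x in D])
r=least_squares(f,[0,.07,.35,.35,0,.2,.3]);print(r.x.round(4),(r.fun*1e3).round(1).reshape(-1,3).tolist())
print("Rmodel",fk(s["qpos"],r.x)[1].as_matrix().round(3).tolist())
np.save("arm.npy",r.x)
E
```

```text
now [0.32862627 0.09194152 0.29626608] [ 0.1645 -0.4929  2.3088 -0.1906  0.5297  0.2474] [[0.69, 0.038, 0.723], [0.032, -0.999, 0.023], [0.723, 0.007, -0.691]]
[1.000e-04 6.940e-02 6.297e-01 4.210e-01 6.050e-02 3.395e-01 1.369e-01] [[-0.0, 0.0, -0.0], [0.1, 0.1, -0.0], [-0.1, 0.0, 0.0], [-0.0, -0.0, 0.0], [-0.0, 0.0, -0.0], [0.0, -0.0, 0.0]]
Rmodel [[-0.69, -0.038, 0.723], [-0.032, 0.999, 0.023], [-0.723, -0.007, -0.691]]
```

```bash
cat >> h.py <<'E'
LO=np.array([-2.89,-.75,.22,-1.18,.11,-2.7]);HI=np.array([2.89,2.08,2.7,4.32,2.71,2.7]);import os
WA=np.load("arm.npy") if os.path.exists("arm.npy") else None
G=np.array([.5735,.1339,.0655])
def ik(P,Q,q0):
    def f(q):
        p,R=fk(q,WA);R=R*Ro.from_euler('z',np.pi);return np.r_[(p-P)*3,(R.inv()*Q).as_rotvec()]
    r=least_squares(f,np.clip(q0,LO+.02,HI-.02),bounds=(LO+.01,HI-.01));return r.x,np.abs(r.fun).max()
E
python3 - <<'E'
from h import *
q0=cur()[2]["qpos"]
for th in(0,.5,1,1.5,2.2):
    o=[]
    for deg in range(10,100,10):
        Q=tl(deg);P=T(G,bar(th))[0]-.006*Q.apply([0,0,1]);q,e=ik(P,Q,q0);o.append(f"{deg}:{'ok' if e<.003 else 'x%.2f'%e} {q.round(2)[[1,2,4]]}")
    print(th,T(G,bar(th)).round(3),"\n  ".join(o))
E
```

```text
0 [[0.484 0.128 0.11 ]] 10:x0.54 [-0.1   2.34  0.12]
  20:x0.42 [-0.04  2.34  0.12]
  30:x0.30 [0.02 2.33 0.12]
  40:x0.17 [0.07 2.33 0.12]
  50:x0.05 [0.12 2.33 0.12]
  60:ok [0.14 2.26 0.22]
  70:ok [0.16 2.13 0.5 ]
  80:ok [0.22 2.   0.75]
  90:ok [0.29 1.87 0.98]
0.5 [[0.465 0.127 0.179]] 10:x0.43 [-0.24  2.37  0.12]
  20:x0.32 [-0.17  2.37  0.12]
  30:x0.20 [-0.11  2.36  0.12]
  40:x0.08 [-0.06  2.36  0.12]
  50:ok [-0.03  2.32  0.17]
  60:ok [-0.01  2.18  0.45]
  70:ok [0.04 2.05 0.7 ]
  80:ok [0.11 1.93 0.93]
  90:ok [0.19 1.81 1.14]
1 [[0.481 0.128 0.249]] 10:x0.35 [-0.27  2.32  0.12]
  20:x0.23 [-0.21  2.32  0.12]
  30:x0.11 [-0.16  2.32  0.12]
  40:ok [-0.12  2.3   0.13]
  50:ok [-0.11  2.17  0.4 ]
  60:ok [-0.07  2.03  0.66]
  70:ok [-0.01  1.9   0.9 ]
  80:ok [0.07 1.78 1.11]
  90:ok [0.16 1.66 1.32]
1.5 [[0.528 0.131 0.303]] 10:x0.31 [-0.21  2.21  0.12]
  20:x0.18 [-0.17  2.22  0.12]
  30:x0.05 [-0.13  2.22  0.12]
  40:ok [-0.12  2.14  0.26]
  50:ok [-0.09  2.    0.54]
  60:ok [-0.04  1.86  0.8 ]
  70:ok [0.03 1.73 1.03]
  80:ok [0.11 1.6  1.25]
  90:ok [0.2  1.47 1.46]
2.2 [[0.625 0.137 0.327]] 10:x0.30 [-0.04  2.04  0.12]
  20:x0.16 [-0.02  2.05  0.12]
  30:x0.02 [0.01 2.06 0.12]
  40:ok [0.01 1.95 0.31]
  50:ok [0.04 1.81 0.6 ]
  60:ok [0.1  1.66 0.86]
  70:ok [0.17 1.51 1.11]
  80:ok [0.25 1.36 1.35]
  90:ok [0.35 1.21 1.58]
```

```bash
python3 - <<'E'
from h import *
Q=tl(60);z=Q.apply([0,0,1]);B=T(G,bar(0))[0]
print(B)
go([(B-.085*z,Q),(B-.006*z,Q)],step=.025,ang=5)
E
```

```text
[0.48407218 0.12803409 0.110228  ]
now [0.3286 0.0919 0.2963] q [ 0.16 -0.49  2.31 -0.19  0.53  0.25] F [-0.5 -2.1 -0.8] w 0.0501 t 11.87
1 [-0.0003, -0.0042, 0.0229] [0.18, -2.33, -0.14]
2 [0.0006, -0.0042, 0.0229] [0.18, -2.33, -0.14]
3 [0.0016, -0.0041, 0.0228] [0.18, -2.33, -0.14]
4 [0.0025, -0.004, 0.0228] [0.18, -2.33, -0.14]
5 [0.0034, -0.004, 0.0227] [0.18, -2.33, -0.14]
6 [0.0044, -0.0039, 0.0225] [0.18, -2.33, -0.14]
7 [0.0052, -0.0037, 0.0223] [0.18, -2.33, -0.14]
-- [0.4416 0.1252 0.1839]
1 [0.0, -0.0, 0.0198] [0.0, 0.0, -0.0]
2 [0.0, -0.0, 0.0197] [0.0, 0.0, -0.0]
3 [0.0, -0.0, 0.0198] [0.0, 0.0, -0.0]
4 [0.0, -0.0001, 0.0197] [0.0, 0.0, -0.0]
-- [0.481  0.1279 0.1154]
```

send_rows(
  plan=[
    {"linear":[0,-0.004,0.016],"delta_rot":[0.2,-2.0,0],"fingers":0.03},
    {"linear":[0.001,-0.004,0.022],"delta_rot":[0.2,-2.3,0],"fingers":0.03},
    {"linear":[0.002,-0.004,0.022],"delta_rot":[0.2,-2.3,0],"fingers":0.03},
    {"linear":[0.002,-0.004,0.022],"delta_rot":[0.2,-2.3,0],"fingers":0.03},
    {"linear":[0.003,-0.004,0.022],"delta_rot":[0.2,-2.3,0],"fingers":0.03},
    {"linear":[0.004,-0.004,0.022],"delta_rot":[0.2,-2.3,0],"fingers":0.03},
    {"linear":[0.005,-0.004,0.012],"delta_rot":[0.2,-2.3,0],"fingers":0.03},
    {"linear":[0.002,-0.002,0.004],"delta_rot":[0,-1,0],"fingers":0.03},
  ],
)

```text
clock: 12.53
position: [0.4281, 0.1347, 0.1891]
ee_rot: [-0.014, 0.968, 0.034, 0.247]
contact_force: [1.0, 0.3, 0.2]
width: 0.0302
```

```bash
python3 - <<'E'
from h import *
Q=tl(60);z=Q.apply([0,0,1]);B=T(G,bar(0))[0]
go([(B-.05*z,Q),(B-.006*z,Q)],step=.02,ang=5)
E
```

```text
now [0.4281 0.1347 0.1891] q [ 0.18 -0.06  2.2  -0.09  0.5   0.18] F [1.  0.3 0.2] w 0.0302 t 12.53
1 [0.0032, 0.0036, 0.0152] [-0.24, 0.45, 0.02]
2 [0.0031, 0.0036, 0.0153] [-0.24, 0.45, 0.02]
3 [0.003, 0.0035, 0.0153] [-0.24, 0.45, 0.02]
-- [0.4592 0.1264 0.1535]
1 [-0.0, -0.0, 0.0147] [0.0, -0.0, 0.0]
2 [-0.0, -0.0, 0.0146] [0.0, -0.0, 0.0]
3 [-0.0, -0.0, 0.0147] [0.0, -0.0, 0.0]
-- [0.4811 0.1278 0.1154]
```

send_rows(
  plan=[
    {"linear":[0.005,0.005,0.008],"delta_rot":[-0.4,0.8,0],"fingers":0.03},
    {"linear":[0.004,0.004,0.01],"delta_rot":[-0.3,0.5,0],"fingers":0.03},
    {"linear":[0.002,0.002,0.01],"delta_rot":[0,0,0],"fingers":0.03},
    {"linear":[0,0,0.005],"delta_rot":[0,0,0],"fingers":0.03},
    {"linear":[0,0,0],"delta_rot":[0,0,0],"fingers":0.03},
  ],
)

```text
clock: 12.95
position: [0.456, 0.1253, 0.1634]
ee_rot: [-0.008, 0.966, 0.032, 0.257]
contact_force: [-0.4, 0.3, -0.7]
width: 0.0299
```

```bash
python3 - <<'E'
from h import *
Q=tl(60);z=Q.apply([0,0,1]);B=T(G,bar(0))[0]
go([(B-.006*z,Q)],step=.015,ang=5)
b=np.clip(np.mean([manip.get_image("side").astype(float) for _ in range(3)],0)[170:270,220:320,::-1]*1.5,0,255).astype(np.uint8)
cv2.imwrite("pics/bar.png",cv2.resize(b,(500,500),interpolation=2))
E
```

```text
now [0.456  0.1253 0.1634] q [ 0.15  0.01  2.23 -0.12  0.39  0.19] F [-0.4  0.3 -0.7] w 0.0299 t 12.95
1 [-0.0005, -0.0002, 0.0135] [0.02, 0.06, 0.02]
2 [-0.0005, -0.0003, 0.0136] [0.02, 0.06, 0.02]
3 [-0.0005, -0.0002, 0.0135] [0.02, 0.06, 0.02]
4 [-0.0005, -0.0003, 0.0136] [0.02, 0.06, 0.02]
-- [0.4811 0.1279 0.1154]
```

View pics/bar.png

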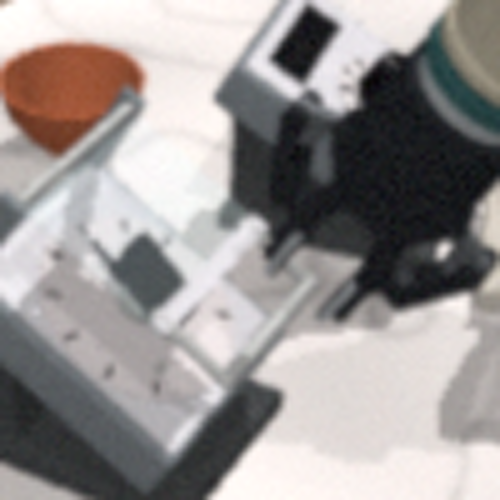

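send_rows(
  plan=[
    {"linear":[0,0,0.008],"delta_rot":[0,0,0],"fingers":0.03},
    {"linear":[0,0,0.014],"delta_rot":[0,0,0],"fingers":0.03},
    {"linear":[-0.001,0,0.014],"delta_rot":[0,0,0],"fingers":0.03},
    {"linear":[0,0,0.012],"delta_rot":[0,0,0],"fingers":0.03},
    {"linear":[0,0,0.006],"delta_rot":[0,0,0],"fingers":0.03},
    {"linear":[0,0,0.002],"delta_rot":[0,0,0],"fingers":0.03},
  ],
)

```text
clock: 13.6
position: [0.4852, 0.1285, 0.1174]
ee_rot: [-0.009, 0.964, 0.033, 0.263]
contact_force: [0.2, -0.6, 0.2]
width: 0.0298
```

```bash
python3 - <<'E'
from h import *
Q=tl(60);z=Q.apply([0,0,1]);B=T(G,bar(0))[0]
go([(B-.006*z,Q)],step=.015,ang=5)
E
```

```text
now [0.4852 0.1285 0.1174] q [ 0.15  0.14  2.26 -0.19  0.22  0.25] F [ 0.2 -0.6  0.2] w 0.0298 t 13.6
1 [-0.0045, 0.0004, -0.0004] [-0.07, -0.47, 0.14]
-- [0.4811 0.1279 0.1154]
```

send_rows(
  plan=[
    {"linear":[-0.005,0,0],"delta_rot":[0,-0.4,0],"fingers":0.03},
    {"linear":[0,0,0],"delta_rot":[0,0,0],"fingers":0.0},
    {"linear":[0,0,0],"delta_rot":[0,0,0],"fingers":0.0},
    {"linear":[0,0,0],"delta_rot":[0,0,0],"fingers":0.0},
    {"linear":[0,0,0],"delta_rot":[0,0,0],"fingers":0.0},
  ],
  force=25,
)

```text
clock: 14.02
position: [0.4803, 0.1283, 0.1154]
ee_rot: [-0.009, 0.965, 0.034, 0.259]
contact_force: [0.4, 0.5, -2.2]
width: 0.009
```

```bash
python3 - <<'E'
from h import *
p,R,s=cur();print(p+R.apply([0,0,.006]),R.as_matrix().round(3).tolist(),s["width"],s["contact_force"],s["qpos"].round(3))
E
```

```text
[0.48325184 0.12854014 0.11019559] [[0.863, 0.069, 0.5], [0.06, -0.998, 0.034], [0.501, 0.001, -0.865]] 0.008950029136023068 [ 0.39649122  0.45164251 -2.21007148] [ 0.149  0.135  2.266 -0.187  0.22   0.251]
```

```bash
cat > arc.py <<'E'
from h import *
import sys
G[0]=.5727
p,R,s=cur();H=T(G,HINGE)[0];b=p+R.apply([0,0,.006])-H
v=ug.inv().apply(b);th=np.arctan2(v@n,-(v@u));rad=np.hypot(v@n,v@u)
print("theta",th.round(3),"r",rad.round(4),"y",v[1].round(4),"F",np.round(s["contact_force"],1),"w",round(s["width"],4),"t",round(s["clock"],2),"roterr",np.degrees((R.inv()*tl(60)).as_rotvec()).round(1),"q",s["qpos"].round(2))
N=int(sys.argv[1]);dt=np.radians(float(sys.argv[2]));end=float(sys.argv[3]);P=p
for k in range(1,N+1):
    t=th+dt*k;t=min(t,end) if dt>0 else max(t,end)
    q=T(G,bar(t))[0]-tl(60).apply([0,0,.006]);print(k,tl(60).inv().apply(q-P).round(4).tolist());P=q
E
python3 arc.py 12 5 2.2
```

```text
theta -0.0 r 0.145 y 0.0005 F [ 0.4  0.5 -2.2] w 0.009 t 14.02 roterr [-0.1 -0.1  0.2] q [ 0.15  0.14  2.27 -0.19  0.22  0.25]
1 [0.0006, 0.0005, -0.0126]
2 [0.0016, -0.0, -0.0125]
3 [0.0027, 0.0, -0.0124]
4 [0.0038, -0.0, -0.0121]
5 [0.0048, 0.0, -0.0117]
6 [0.0058, -0.0, -0.0112]
7 [0.0068, 0.0, -0.0107]
8 [0.0077, -0.0, -0.01]
9 [0.0085, -0.0, -0.0093]
10 [0.0093, 0.0, -0.0085]
11 [0.01, -0.0, -0.0077]
12 [0.0107, -0.0, -0.0068]
```

send_rows(
  plan=[
    {"linear":[0.0,0,-0.009],"delta_rot":[0,0,0],"fingers":0.0},
    {"linear":[0.001,0,-0.013],"delta_rot":[0,0,0],"fingers":0.0},
    {"linear":[0.003,0,-0.012],"delta_rot":[0,0,0],"fingers":0.0},
    {"linear":[0.004,0,-0.012],"delta_rot":[0,0,0],"fingers":0.0},
    {"linear":[0.005,0,-0.012],"delta_rot":[0,0,0],"fingers":0.0},
    {"linear":[0.006,0,-0.011],"delta_rot":[0,0,0],"fingers":0.0},
  ],
  force=30,
)

```text
clock: 14.52
position: [0.4602, 0.1267, 0.1855]
ee_rot: [-0.008, 0.966, 0.034, 0.257]
contact_force: [3.4, -0.8, -3.2]
width: 0.009
```

```bash
python3 arc.py 8 5 2.2
```

```text
theta 0.507 r 0.1457 y 0.0002 F [ 3.4 -0.8 -3.2] w 0.009 t 14.52 roterr [-0.   0.1  0.3] q [ 0.15 -0.01  2.18 -0.1   0.46  0.16]
1 [0.0072, 0.0002, -0.0104]
2 [0.0075, 0.0, -0.0102]
3 [0.0084, -0.0, -0.0095]
4 [0.0092, 0.0, -0.0087]
5 [0.0099, -0.0, -0.0079]
6 [0.0106, 0.0, -0.007]
7 [0.0111, 0.0, -0.006]
8 [0.0116, -0.0, -0.005]
```

Tracking superbly; continue.

send_rows(
  plan=[
    {"linear":[0.007,0,-0.01],"delta_rot":[0,0,0],"fingers":0.0},
    {"linear":[0.008,0,-0.01],"delta_rot":[0,0,0],"fingers":0.0},
    {"linear":[0.009,0,-0.009],"delta_rot":[0,0,0],"fingers":0.0},
    {"linear":[0.009,0,-0.009],"delta_rot":[0,0,0],"fingers":0.0},
    {"linear":[0.01,0,-0.008],"delta_rot":[0,0,0],"fingers":0.0},
    {"linear":[0.011,0,-0.007],"delta_rot":[0,0,0],"fingers":0.0},
  ],
)

```text
clock: 15.02
position: [0.4761, 0.128, 0.2599]
ee_rot: [-0.008, 0.966, 0.035, 0.255]
contact_force: [6.1, 0.4, -7.0]
width: 0.0085
```

```bash
python3 arc.py 9 5 2.2
```

```text
theta 1.03 r 0.1484 y 0.0004 F [ 6.1  0.4 -7. ] w 0.0085 t 15.02 roterr [-0.1  0.4  0.4] q [ 0.15 -0.08  2.02 -0.06  0.68  0.12]
1 [0.0128, 0.0004, -0.0032]
2 [0.0116, -0.0, -0.005]
3 [0.012, 0.0, -0.004]
4 [0.0123, -0.0, -0.003]
5 [0.0125, 0.0, -0.0019]
6 [0.0126, -0.0, -0.0008]
7 [0.0126, 0.0, 0.0003]
8 [0.0126, 0.0, 0.0014]
9 [0.0124, -0.0, 0.0025]
```

send_rows(
  plan=[
    {"linear":[0.012,0,-0.003],"delta_rot":[0,0,0],"fingers":0.0},
    {"linear":[0.012,0,-0.004],"delta_rot":[0,0,0],"fingers":0.0},
    {"linear":[0.012,0,-0.003],"delta_rot":[0,0,0],"fingers":0.0},
    {"linear":[0.012,0,-0.002],"delta_rot":[0,0,0],"fingers":0.0},
    {"linear":[0.012,0,-0.001],"delta_rot":[0,0,0],"fingers":0.0},
    {"linear":[0.012,0,0.0],"delta_rot":[0,0,0],"fingers":0.0},
  ],
)

```text
clock: 15.52
position: [0.509, 0.1307, 0.2992]
ee_rot: [-0.007, 0.972, 0.036, 0.231]
contact_force: [-17.4, -1.5, 15.4]
width: 0.0088
```

```bash
python3 arc.py 9 5 2.23
```

```text
theta 1.377 r 0.1475 y 0.001 F [-17.4  -1.5  15.4] w 0.0088 t 15.52 roterr [-0.1  3.3  0.4] q [ 0.14 -0.04  1.86 -0.04  0.85  0.09]
1 [0.0126, 0.001, 0.0005]
2 [0.0126, 0.0, -0.0008]
3 [0.0126, -0.0, 0.0003]
4 [0.0126, 0.0, 0.0014]
5 [0.0124, -0.0, 0.0025]
6 [0.0121, 0.0, 0.0036]
7 [0.0118, -0.0, 0.0046]
8 [0.0113, 0.0, 0.0056]
9 [0.0108, 0.0, 0.0066]
```

```bash
sed -i 's/bar(t))\[0\]/bar(t,0,float(sys.argv[4])))[0]/' arc.py; python3 arc.py 9 5 2.23 .149; python3 -c "
from h import *
p,R,s=cur();print(R.inv().apply(s['contact_force']),R.inv().apply(s['moment']))"
```

```text
theta 1.377 r 0.1475 y 0.001 F [-17.4  -1.5  15.4] w 0.0088 t 15.52 roterr [-0.1  3.3  0.4] q [ 0.14 -0.04  1.86 -0.04  0.85  0.09]
1 [0.0122, 0.001, -0.0035]
2 [0.013, 0.0, -0.0008]
3 [0.013, -0.0, 0.0003]
4 [0.0129, -0.0, 0.0014]
5 [0.0127, 0.0, 0.0026]
6 [0.0125, 0.0, 0.0037]
7 [0.0121, -0.0, 0.0047]
8 [0.0116, 0.0, 0.0058]
9 [0.0111, 0.0, 0.0068]
[ -8.66318483   0.30848071 -21.56527046] [-0.12632117 -1.67925278 -0.08077354]
```

send_rows(
  plan=[
    {"linear":[0.004,0,-0.004],"delta_rot":[0,1.5,0],"fingers":0.0},
    {"linear":[0.008,0,-0.002],"delta_rot":[0,1,0],"fingers":0.0},
  ],
)

```text
clock: 15.68
position: [0.5161, 0.1313, 0.3079]
ee_rot: [-0.008, 0.968, 0.035, 0.25]
contact_force: [-0.3, 0.1, -5.2]
width: 0.0086
```

```bash
python3 arc.py 9 5 2.23 .149; python3 -c "
from h import *
p,R,s=cur();print(R.inv().apply(s['contact_force']),R.inv().apply(s['moment']))
b=np.clip(np.mean([manip.get_image('side').astype(float) for _ in range(3)],0)[130:250,200:320,::-1]*1.5,0,255).astype(np.uint8)
cv2.imwrite('pics/mid.png',cv2.resize(b,(500,500),interpolation=2))"
```

```text
theta 1.452 r 0.1498 y 0.0011 F [-0.3  0.1 -5.2] w 0.0086 t 15.68 roterr [-0.1  1.   0.4] q [ 0.14 -0.05  1.86 -0.05  0.82  0.09]
1 [0.0129, 0.0011, -0.0002]
2 [0.013, 0.0, 0.0002]
3 [0.0129, 0.0, 0.0013]
4 [0.0128, -0.0, 0.0024]
5 [0.0125, 0.0, 0.0035]
6 [0.0122, -0.0, 0.0046]
7 [0.0117, -0.0, 0.0056]
8 [0.0112, 0.0, 0.0066]
9 [0.0097, -0.0, 0.0069]
[-2.77361294 -0.08713481  4.44747353] [ 0.14876825 -0.8990587  -0.10803977]
```

View pics/mid.png

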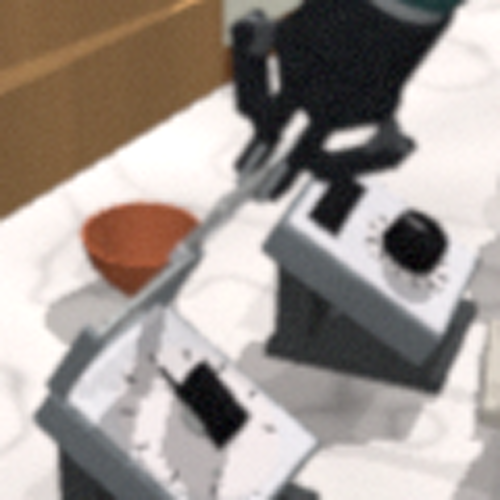

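send_rows(
  plan=[
    {"linear":[0.01,0,0],"delta_rot":[0,0.5,0],"fingers":0.0},
    {"linear":[0.011,0,0],"delta_rot":[0,0.5,0],"fingers":0.0},
    {"linear":[0.011,0,0.001],"delta_rot":[0,0.5,0],"fingers":0.0},
    {"linear":[0.011,0,0.002],"delta_rot":[0,0.3,0],"fingers":0.0},
  ],
)

```text
clock: 16.17
position: [0.5516, 0.1342, 0.3284]
ee_rot: [-0.008, 0.964, 0.036, 0.263]
contact_force: [-2.9, 1.0, -1.5]
width: 0.0084
```

```bash
python3 arc.py 9 5 2.23 .149
```

```text
theta 1.728 r 0.1505 y 0.0017 F [-2.9  1.  -1.5] w 0.0084 t 16.17 roterr [-0.1 -0.5  0.4] q [ 0.14 -0.01  1.79 -0.05  0.83  0.09]
1 [0.0125, 0.0017, 0.0041]
2 [0.0125, -0.0, 0.0037]
3 [0.0121, -0.0, 0.0048]
4 [0.0116, 0.0, 0.0058]
5 [0.0111, 0.0, 0.0068]
6 [0.008, -0.0, 0.0058]
7 [0.0, 0.0, 0.0]
8 [0.0, 0.0, 0.0]
9 [0.0, 0.0, 0.0]
```

send_rows(
  plan=[
    {"linear":[0.012,-0.001,0.003],"delta_rot":[0,0,0],"fingers":0.0},
    {"linear":[0.012,0,0.004],"delta_rot":[0,0,0],"fingers":0.0},
    {"linear":[0.011,0,0.005],"delta_rot":[0,0,0],"fingers":0.0},
    {"linear":[0.01,0,0.005],"delta_rot":[0,0,0],"fingers":0.0},
  ],
)

```text
clock: 16.5
position: [0.6004, 0.1383, 0.3393]
ee_rot: [-0.008, 0.964, 0.036, 0.263]
contact_force: [-2.3, -0.1, -1.0]
width: 0.0087
```

```bash
python3 arc.py 5 5 2.23 .149
```

```text
theta 2.061 r 0.1514 y 0.0026 F [-2.3 -0.1 -1. ] w 0.0087 t 16.5 roterr [-0.  -0.5  0.5] q [ 0.13  0.06  1.69 -0.04  0.86  0.08]
1 [0.0101, 0.0026, 0.0088]
2 [0.0099, -0.0, 0.007]
3 [0.0, 0.0, 0.0]
4 [0.0, 0.0, 0.0]
5 [0.0, 0.0, 0.0]
```

send_rows(
  plan=[
    {"linear":[0.009,-0.001,0.006],"delta_rot":[0,0,0],"fingers":0.0},
    {"linear":[0.008,0,0.006],"delta_rot":[0,0,0],"fingers":0.0},
    {"linear":[0.005,0,0.004],"delta_rot":[0,0,0],"fingers":0.0},
  ],
)

```text
clock: 16.75
position: [0.6194, 0.14, 0.3364]
ee_rot: [-0.006, 0.967, 0.036, 0.252]
contact_force: [-47.8, -4.7, 34.8]
width: 0.0086
```

```bash
python3 arc.py 2 3 2.25 .149;python3 -c "
from h import *
p,R,s=cur();print(R.inv().apply(s['contact_force']))"
```

```text
theta 2.188 r 0.1491 y 0.003 F [-47.8  -4.7  34.8] w 0.0086 t 16.75 roterr [0.1 0.8 0.5] q [ 0.13  0.1   1.64 -0.04  0.89  0.08]
1 [0.0061, 0.003, 0.0048]
2 [0.0011, 0.0, 0.0009]
[-24.96425802   1.4010617  -53.82429197]
```

send_rows(
  plan=[
    {"linear":[-0.001,0,-0.001],"delta_rot":[0,0,0],"fingers":0.03},
    {"linear":[0,0,0],"delta_rot":[0,0,0],"fingers":0.03},
    {"linear":[0,0,-0.01],"delta_rot":[0,0,0],"fingers":0.03},
    {"linear":[0,0,-0.02],"delta_rot":[0,0,0],"fingers":0.03},
    {"linear":[0,0,-0.025],"delta_rot":[0,0,0],"fingers":0.03},
    {"linear":[-0.005,0,-0.025],"delta_rot":[0,0,0],"fingers":0.03},
    {"linear":[-0.02,0,-0.02],"delta_rot":[0,0,0],"fingers":0.03},
    {"linear":[-0.03,0,0],"delta_rot":[0,0,0],"fingers":0.03},
  ],
)

```text
clock: 17.42
position: [0.5329, 0.1346, 0.4092]
ee_rot: [-0.007, 0.964, 0.035, 0.263]
contact_force: [-0.6, -0.1, -0.3]
width: 0.0301
```

```bash
python3 - <<'E'
from h import *
G[0]=.5727
print(cur()[0],cur()[2]["contact_force"])
ims={c:np.mean([manip.get_image(c).astype(float) for _ in range(4)],0)[:,:,::-1] for c in("top","side")}
for c in ims: np.save(f"k_{c}.npy",ims[c])
# knob angle by matching dark bar: model black bar 3D box projection vs dark pixels
from itertools import product
def box(j,dx=0,dy=0):
    d=np.deg2rad(135)-j;return [face(-.005+x*np.cos(d)-y*np.sin(d),x*np.sin(d)+y*np.cos(d),h) for x,y,h in product((-.026,.026),(-.007,.007),(.006,.04))]
res={}
for c in("top","side"):
    g=ims[c].max(2);dial=proj(T(G,[face(a,b,0) for a,b in((-.075,.065),(-.075,-.065),(.075,-.065),(.075,.065))]),c)
    m=np.zeros(g.shape,np.uint8);cv2.fillConvexPoly(m,dial.round().astype(int),1)
    dark=((g<45)&(m>0)).astype(float);print(c,"dark",dark.sum(),np.argwhere(dark)[:, ::-1].mean(0) if dark.sum() else 0)
    sc=[]
    for j in np.arange(0,4.72,.05):
        best=0
        for ox,oy in product(range(-4,5),range(-4,5)):
            hull=cv2.convexHull((proj(T(G,box(j)),c)*8+8*np.array([ox,oy])).astype(np.int32))
            q=np.zeros(g.shape,np.uint8);cv2.fillConvexPoly(q,hull,1,cv2.LINE_8,3)
            iou=(q*dark).sum()/max(1,((q+dark)>0).sum());best=max(best,(iou,j.round(2),ox,oy)) if best else (iou,j.round(2),ox,oy)
        sc.append(best)
    print(c,sorted(sc)[-4:])
o=np.hstack([cv2.resize(np.clip(ims["top"][160:260,165:265]*1.4,0,255).astype(np.uint8),(400,400),interpolation=2),cv2.resize(np.clip(ims["side"][180:280,200:300]*1.4,0,255).astype(np.uint8),(400,400),interpolation=2)])
cv2.imwrite("pics/knob.png",o)
E
```

```text
[0.5328682  0.13456231 0.40922519] [-0.64612659 -0.07228741 -0.27362882]
top dark 520.0 [199.85576923 215.99230769]
top [(np.float64(0.1338709677419355), np.float64(0.0), -4, 4), (np.float64(0.13428120063191154), np.float64(3.3), -4, 4), (np.float64(0.13449367088607594), np.float64(0.15), -4, 4), (np.float64(0.13474025974025974), np.float64(3.1), -4, 4)]
side dark 163.0 [250.34355828 226.71779141]
side [(np.float64(0.6612244897959184), np.float64(2.9), 0, 1), (np.float64(0.6626016260162602), np.float64(2.85), 0, 1), (np.float64(0.6653061224489796), np.float64(2.75), 0, 2), (np.float64(0.6707818930041153), np.float64(2.7), 0, 2)]
```

View pics/knob.png

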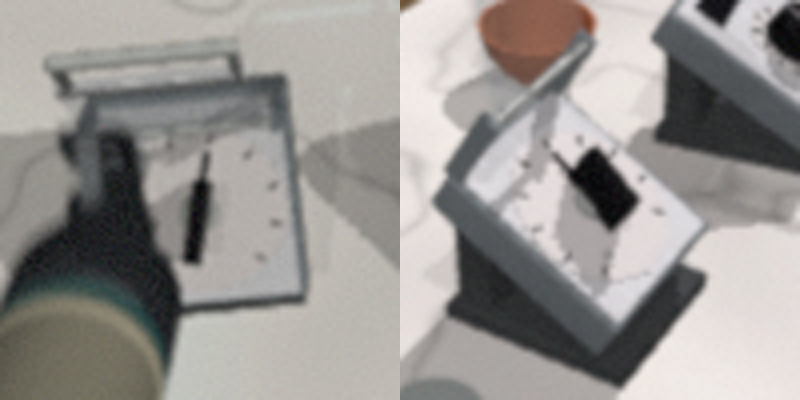

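```bash
python3 - <<'E'
from h import *
G[0]=.5727
obs=[("top",np.array([216.3,196.5])),("side",np.array([237.6,217.0]))]
for sel in(obs,obs[:1],obs[1:]):
    def f(j):
        d=np.deg2rad(135)-j[0];return np.concatenate([proj(T(G,face(-.005+.046*np.cos(d),.046*np.sin(d),.004)),c)[0]-q for c,q in sel])
    k=least_squares(f,[2.4]);print(k.x,k.fun.round(1))
# top: direction of bar axis lower end->pointer tip
for j in(2.3,2.4,2.5,2.6):
    d=np.deg2rad(135)-j;a=[face(-.005+r*np.cos(d),r*np.sin(d),h) for r,h in((.046,.004),(.026,.006),(-.026,.04))]
    print(j,proj(T(G,a),"top").round(1).tolist(),proj(T(G,a),"side").round(1).tolist())
E
```

```text
[2.54673698] [0.  0.2 0.1 0.4]
[2.54398815] [-0.   0.2]
[2.55185838] [0.2 0.3]
2.3 [[212.2, 196.8], [213.4, 203.7], [215.5, 225.8]] [[235.4, 219.1], [241.0, 223.3], [260.3, 228.7]]
2.4 [[213.9, 196.6], [214.3, 203.6], [214.6, 225.8]] [[236.3, 218.3], [241.5, 222.8], [259.8, 229.2]]
2.5 [[215.5, 196.6], [215.2, 203.6], [213.6, 225.8]] [[237.2, 217.7], [242.0, 222.4], [259.3, 229.6]]
2.6 [[217.2, 196.8], [216.2, 203.7], [212.7, 225.7]] [[238.3, 217.1], [242.6, 222.1], [258.7, 230.0]]
```

```bash
cat > kn.py <<'E'
from h import *
import sys
G[0]=.5727
def kt(ang): # jaw x at ang (deg) from u about n
    a=np.radians(ang);return tool(ug.apply(-n),ug.apply(np.cos(a)*u+np.sin(a)*np.array([0,1,0])))
def kp(h):return T(G,face(-.005,0,h))[0]
def st():
    p,R,s=cur();v=ug.inv().apply(p-kp(0));x=ug.inv().apply(R.apply([1,0,0]))
    print("jaw ang",np.degrees(np.arctan2(x[1],x@u)).round(1),"h",(v@n).round(4),"du",(v@u).round(4),"dy",v[1].round(4),"Ftool",R.inv().apply(s["contact_force"]).round(1),"Mtool",R.inv().apply(s["moment"]).round(2))
E
python3 - <<'E'
from kn import *
st();q0=cur()[2]["qpos"]
for a in(-101,-60,-30,0,45,60):
    q,e=ik(kp(.035),kt(a),q0);print(a,e.round(4),q.round(2));q0=q
go([(kp(.12),kt(-101))],step=.03,ang=6.4)
E
```

```text
jaw ang 0.4 h 0.287 du 0.1225 dy 0.003 Ftool [-0.5 -0.8  0. ] Mtool [-0.01 -0.23  0.03]
-101 0.0 [ 0.13  0.21  2.12 -0.12  0.28  1.94]
-60 0.0 [ 0.13  0.21  2.12 -0.12  0.28  1.22]
-30 0.0 [ 0.13  0.21  2.12 -0.12  0.28  0.7 ]
0 0.0 [ 0.13  0.21  2.12 -0.12  0.28  0.18]
45 0.0 [ 0.13  0.21  2.12 -0.12  0.28 -0.61]
60 0.0 [ 0.13  0.21  2.12 -0.12  0.28 -0.87]
now [0.5309 0.1342 0.4023] q [ 0.15 -0.07  1.66 -0.05  1.04  0.09] F [-0.4  0.8 -0.3] w 0.0304 t 17.82
1 [-0.0076, 0.0001, 0.0105] [0.02, 0.01, 6.34]
2 [-0.0076, 0.001, 0.0105] [0.02, 0.01, 6.34]
3 [-0.0074, 0.0018, 0.0105] [0.02, 0.01, 6.34]
4 [-0.0072, 0.0026, 0.0105] [0.02, 0.01, 6.34]
5 [-0.0068, 0.0034, 0.0105] [0.02, 0.01, 6.34]
6 [-0.0064, 0.0041, 0.0104] [0.02, 0.01, 6.34]
7 [-0.0059, 0.0048, 0.0104] [0.02, 0.01, 6.34]
8 [-0.0054, 0.0054, 0.0104] [0.02, 0.01, 6.34]
9 [-0.0047, 0.006, 0.0105] [0.02, 0.01, 6.34]
10 [-0.004, 0.0065, 0.0104] [0.02, 0.01, 6.34]
11 [-0.0033, 0.0069, 0.0104] [0.02, 0.01, 6.34]
12 [-0.0025, 0.0072, 0.0105] [0.02, 0.01, 6.34]
13 [-0.0017, 0.0075, 0.0104] [0.02, 0.01, 6.34]
14 [-0.0009, 0.0076, 0.0104] [0.02, 0.01, 6.34]
15 [-0.0001, 0.0077, 0.0105] [0.02, 0.01, 6.34]
16 [0.0008, 0.0076, 0.0104] [0.02, 0.01, 6.34]
-- [0.5085 0.1297 0.1965]
```

send_rows(
  plan=[
    {"linear":[-0.012,0,0.006],"delta_rot":[0,0,5],"fingers":0.03},
    {"linear":[-0.015,0.001,0.006],"delta_rot":[0,0,6.3],"fingers":0.03},
    {"linear":[-0.015,0.003,0.006],"delta_rot":[0,0,6.3],"fingers":0.03},
    {"linear":[-0.014,0.005,0.008],"delta_rot":[0,0,6.3],"fingers":0.03},
    {"linear":[-0.012,0.006,0.01],"delta_rot":[0,0,6.3],"fingers":0.03},
    {"linear":[-0.01,0.006,0.01],"delta_rot":[0,0,6.3],"fingers":0.03},
    {"linear":[-0.008,0.006,0.01],"delta_rot":[0,0,6.3],"fingers":0.03},
    {"linear":[-0.006,0.006,0.01],"delta_rot":[0,0,6.3],"fingers":0.03},
    {"linear":[-0.004,0.005,0.01],"delta_rot":[0,0,6.3],"fingers":0.03},
    {"linear":[-0.002,0.003,0.01],"delta_rot":[0,0,6.3],"fingers":0.03},
    {"linear":[0,0.001,0.01],"delta_rot":[0,0,6.3],"fingers":0.03},
    {"linear":[0,0,0.01],"delta_rot":[0,0,6.3],"fingers":0.03},
  ],
)

```text
clock: 18.82
position: [0.4993, 0.1308, 0.2521]
ee_rot: [-0.17, 0.771, -0.58, 0.199]
contact_force: [0.9, -0.1, -0.8]
width: 0.0299
```

```bash
python3 -c "
from kn import *
st();go([(kp(.10),kt(-101))],step=.025,ang=6)"
```

```text
jaw ang -77.6 h 0.1727 du 0.02 dy 0.0017 Ftool [ 0.2 -0.3  1.1] Mtool [-0.24 -0.05  0.  ]
now [0.4993 0.1308 0.2521] q [ 0.15 -0.03  2.01 -0.08  0.64  1.49] F [ 0.9 -0.1 -0.8] w 0.0299 t 18.82
1 [-0.0007, 0.0051, 0.0182] [-0.08, -0.03, 5.84]
2 [-0.0002, 0.0051, 0.0182] [-0.08, -0.03, 5.84]
3 [0.0004, 0.005, 0.0181] [-0.08, -0.03, 5.84]
4 [0.0008, 0.0049, 0.0182] [-0.08, -0.03, 5.84]
-- [0.5185 0.1304 0.1791]
```

send_rows(
  plan=[
    {"linear":[-0.001,0.005,0.014],"delta_rot":[0,0,5.8],"fingers":0.03},
    {"linear":[0,0.005,0.018],"delta_rot":[0,0,5.8],"fingers":0.03},
    {"linear":[0,0.005,0.018],"delta_rot":[0,0,5.8],"fingers":0.03},
    {"linear":[0,0.004,0.01],"delta_rot":[0,0,4],"fingers":0.03},
    {"linear":[0,0.001,0.004],"delta_rot":[0,0,1],"fingers":0.03},
  ],
)

```text
clock: 19.23
position: [0.5216, 0.132, 0.1836]
ee_rot: [0.208, -0.635, 0.727, -0.16]
contact_force: [0.3, 0.3, -0.7]
width: 0.0299
```

```bash
python3 -c "
from kn import *
st();go([(kp(.035),kt(-101))],step=.02,ang=6)"
```

```text
jaw ang -101.5 h 0.1023 du 0.0051 dy 0.0014 Ftool [-0.2  0.1  0.7] Mtool [-0.22 -0.02  0.03]
now [0.5216 0.132  0.1836] q [ 0.15  0.08  2.09 -0.1   0.44  1.93] F [ 0.3  0.3 -0.7] w 0.0299 t 19.23
1 [0.0006, 0.0013, 0.0168] [-0.12, -0.01, -0.12]
2 [0.0006, 0.0013, 0.0168] [-0.12, -0.01, -0.12]
3 [0.0006, 0.0012, 0.0168] [-0.12, -0.01, -0.12]
4 [0.0006, 0.0012, 0.0168] [-0.12, -0.01, -0.12]
-- [0.5509 0.1324 0.1229]
```

send_rows(
  plan=[
    {"linear":[0.001,0.003,0.01],"delta_rot":[0,0,0],"fingers":0.03},
    {"linear":[0.001,0.002,0.016],"delta_rot":[0,0,0],"fingers":0.03},
    {"linear":[0,0.001,0.016],"delta_rot":[0,0,0],"fingers":0.03},
    {"linear":[0,0,0.014],"delta_rot":[0,0,0],"fingers":0.03},
    {"linear":[0,0,0.006],"delta_rot":[0,0,0],"fingers":0.03},
    {"linear":[0,0,0.003],"delta_rot":[0,0,0],"fingers":0.03},
  ],
)

```text
clock: 19.73
position: [0.5572, 0.1333, 0.12]
ee_rot: [0.208, -0.634, 0.727, -0.16]
contact_force: [-1.0, 0.4, 0.2]
width: 0.03
```

```bash
python3 -c "
from kn import *
st();go([(kp(.035),kt(-101))],step=.02,ang=6)"
```

```text
jaw ang -101.6 h 0.0293 du 0.0041 dy 0.0004 Ftool [-0.3  0.8 -0.6] Mtool [-0.25  0.08  0.04]
now [0.5572 0.1333 0.12  ] q [ 0.14  0.22  2.12 -0.14  0.27  1.97] F [-1.   0.4  0.2] w 0.03 t 19.73
1 [0.0012, 0.0039, -0.0057] [-0.5, -0.03, -0.57]
-- [0.5509 0.1325 0.1228]
```

send_rows(
  plan=[
    {"linear":[0.001,0.003,-0.006],"delta_rot":[-0.5,0,0],"fingers":0.03},
    {"linear":[0.0,0.002,-0.001],"delta_rot":[0,0,0],"fingers":0.03},
    {"linear":[0,0,0],"delta_rot":[0,0,0],"fingers":0.0},
    {"linear":[0,0,0],"delta_rot":[0,0,0],"fingers":0.0},
    {"linear":[0,0,0],"delta_rot":[0,0,0],"fingers":0.0},
    {"linear":[0,0,0],"delta_rot":[0,0,0],"fingers":0.0},
  ],
  force=30,
)

```text
clock: 20.23
position: [0.5497, 0.135, 0.124]
ee_rot: [0.207, -0.634, 0.728, -0.156]
contact_force: [7.6, -4.1, -11.0]
width: 0.0134
```

```bash
python3 -c "
from kn import *
st();go([(kp(.035),kt(-101))],step=.02,ang=6)"
```

```text
jaw ang -101.7 h 0.0365 du -0.0004 dy 0.0026 Ftool [ 4.4 -1.8 13.1] Mtool [0.11 0.73 0.05]
now [0.5497 0.135  0.124 ] q [ 0.14  0.21  2.12 -0.12  0.29  1.95] F [  7.6  -4.1 -11. ] w 0.0134 t 20.23
1 [0.0025, -0.0009, 0.0015] [0.01, 0.15, -0.68]
-- [0.5509 0.1324 0.1229]
```

send_rows(
  plan=[
    {"linear":[0,0,0.001],"delta_rot":[0,0,-3],"fingers":0.0},
    {"linear":[0,0,0],"delta_rot":[0,0,-5],"fingers":0.0},
    {"linear":[0,0,0],"delta_rot":[0,0,-6],"fingers":0.0},
    {"linear":[0,0,0],"delta_rot":[0,0,-6],"fingers":0.0},
    {"linear":[0,0,0],"delta_rot":[0,0,-6],"fingers":0.0},
  ],
)

```text
clock: 20.65
position: [0.5497, 0.1347, 0.124]
ee_rot: [-0.165, 0.787, -0.56, 0.2]
contact_force: [5.2, 0.3, -9.1]
width: 0.0134
```

```bash
python3 -c "
from kn import *
st();print(cur()[2]['width'])"
```

```text
jaw ang -74.7 h 0.0365 du -0.0004 dy 0.0023 Ftool [ 0.1  0.  10.5] Mtool [-0.11 -0.08  0.09]
0.013446359694976711
```

send_rows(
  plan=[
    {"linear":[0,0,0],"delta_rot":[0,0,-6],"fingers":0.0},
    {"linear":[0,0,0],"delta_rot":[0,0,-6],"fingers":0.0},
    {"linear":[0,0,0],"delta_rot":[0,0,-6],"fingers":0.0},
    {"linear":[0,0,0],"delta_rot":[0,0,-6],"fingers":0.0},
    {"linear":[0,0,0],"delta_rot":[0,0,-6],"fingers":0.0},
    {"linear":[0,0,0],"delta_rot":[0,0,-6],"fingers":0.0},
    {"linear":[0,0,0],"delta_rot":[0,0,-6],"fingers":0.0},
    {"linear":[0,0,0],"delta_rot":[0,0,-6],"fingers":0.0},
    {"linear":[0,0,0],"delta_rot":[0,0,-6],"fingers":0.0},
    {"linear":[0,0,0],"delta_rot":[0,0,-6],"fingers":0.0},
  ],
)

```text
clock: 21.48
position: [0.5499, 0.1345, 0.1241]
ee_rot: [-0.037, 0.963, -0.068, 0.258]
contact_force: [5.9, -0.1, -9.3]
width: 0.0136
```

```bash
python3 -c "
from kn import *
st();print(cur()[2]['width'],cur()[2]['qpos'].round(2))"
```

```text
jaw ang -11.8 h 0.0365 du -0.0001 dy 0.0021 Ftool [ 0.5  0.4 11. ] Mtool [ 0.09 -0.18  0.09]
0.01360768253081378 [ 0.14  0.21  2.13 -0.12  0.28  0.38]
```

send_rows(
  plan=[
    {"linear":[0,0,0],"delta_rot":[0,0,-6],"fingers":0.0},
    {"linear":[0,0,0],"delta_rot":[0,0,-6],"fingers":0.0},
    {"linear":[0,0,0],"delta_rot":[0,0,-6],"fingers":0.0},
    {"linear":[0,0,0],"delta_rot":[0,0,-6],"fingers":0.0},
    {"linear":[0,0,0],"delta_rot":[0,0,-6],"fingers":0.0},
    {"linear":[0,0,0],"delta_rot":[0,0,-6],"fingers":0.0},
    {"linear":[0,0,0],"delta_rot":[0,0,-6],"fingers":0.0},
    {"linear":[0,0,0],"delta_rot":[0,0,-4],"fingers":0.0},
  ],
)

```text
clock: 22.15
position: [0.5502, 0.1346, 0.1242]
ee_rot: [0.071, 0.906, 0.332, 0.251]
contact_force: [5.2, -0.0, -8.9]
width: 0.0136
```

```bash
python3 -c "
from kn import *
st();print(cur()[2]['width'],cur()[2]['qpos'].round(2))"
```

```text
jaw ang 36.4 h 0.0365 du 0.0002 dy 0.0022 Ftool [-0.3  0.3 10.3] Mtool [0.33 0.02 0.1 ]
0.013586786927920817 [ 0.14  0.21  2.13 -0.11  0.28 -0.47]
```

send_rows(
  plan=[
    {"linear":[0,0,0],"delta_rot":[0,0,-3],"fingers":0.0},
    {"linear":[0,0,0],"delta_rot":[0,0,-3],"fingers":0.0},
    {"linear":[0,0,0],"delta_rot":[0,0,-3],"fingers":0.0},
  ],
)

```text
clock: 22.4
position: [0.5502, 0.1347, 0.1242]
ee_rot: [0.092, 0.876, 0.405, 0.245]
contact_force: [5.3, 0.2, -8.1]
width: 0.0136
```

```bash
python3 -c "
from kn import *
st()"
```

```text
jaw ang 45.8 h 0.0365 du 0.0002 dy 0.0023 Ftool [0.2 0.5 9.7] Mtool [ 0.41 -0.    0.11]
```

send_rows(
  plan=[
    {"linear":[0,0,0],"delta_rot":[0,0,-3],"fingers":0.0},
    {"linear":[0,0,0],"delta_rot":[0,0,-3],"fingers":0.0},
  ],
)

```text
clock: 22.57
position: [0.5503, 0.1345, 0.1245]
ee_rot: [0.104, 0.855, 0.449, 0.24]
contact_force: [6.0, -2.0, -6.6]
width: 0.0133
```

```bash
python3 -c "
from kn import *
st()"
```

```text
jaw ang 51.6 h 0.0367 du 0.0004 dy 0.0021 Ftool [-0.8  2.9  8.7] Mtool [-0.13 -0.47  1.64]
```

send_rows(
  plan=[
    {"linear":[0,0,0],"delta_rot":[0,0,-0.5],"fingers":0.03},
    {"linear":[0,0,0],"delta_rot":[0,0,0],"fingers":0.03},
    {"linear":[0,0,0],"delta_rot":[0,0,0],"fingers":0.03},
  ],
)

```text
clock: 22.82
position: [0.5503, 0.1343, 0.1264]
ee_rot: [0.105, 0.852, 0.452, 0.241]
contact_force: [0.4, -0.4, 0.3]
width: 0.0303
```

```bash
python3 -c "
from kn import *
st();go([(kp(.11),kt(40))],step=.02,ang=6)"
```

```text
jaw ang 52.1 h 0.0384 du 0.0014 dy 0.0019 Ftool [-0.   0.6 -0.1] Mtool [ 0.18 -0.16 -0.02]
now [0.5503 0.1343 0.1264] q [ 0.13  0.21  2.13 -0.11  0.28 -0.75] F [ 0.4 -0.4  0.3] w 0.0303 t 22.82
1 [-0.0004, 0.0001, -0.0179] [0.03, -0.14, 3.01]
2 [-0.0005, 0.0001, -0.0179] [0.03, -0.14, 3.01]
3 [-0.0005, 0.0001, -0.0179] [0.03, -0.14, 3.01]
4 [-0.0005, 0.0001, -0.0179] [0.03, -0.14, 3.01]
-- [0.5135 0.13   0.1878]
```

send_rows(
  plan=[
    {"linear":[0,0,-0.01],"delta_rot":[0,0,0],"fingers":0.03},
    {"linear":[0,0,-0.018],"delta_rot":[0,0,0],"fingers":0.03},
    {"linear":[0,0,-0.02],"delta_rot":[0,0,0],"fingers":0.03},
    {"linear":[0,0,-0.025],"delta_rot":[0,0,4],"fingers":0.03},
    {"linear":[0,0,-0.025],"delta_rot":[0,0,6],"fingers":0.03},
    {"linear":[0,0,-0.025],"delta_rot":[0,0,6],"fingers":0.03},
    {"linear":[0,0,-0.025],"delta_rot":[0,0,6],"fingers":0.03},
    {"linear":[0,0,-0.025],"delta_rot":[0,0,6],"fingers":0.03},
    {"linear":[0,0,-0.02],"delta_rot":[0,0,6],"fingers":0.03},
    {"linear":[0,0,-0.015],"delta_rot":[0,0,6],"fingers":0.03},
  ],
)

```text
clock: 23.65
position: [0.4342, 0.1263, 0.319]
ee_rot: [0.011, 0.957, 0.119, 0.264]
contact_force: [0.4, -0.3, 0.5]
width: 0.0301
```

```bash
python3 - <<'E'
from kn import *
from itertools import product
st()
im=np.mean([manip.get_image("side").astype(float) for _ in range(4)],0)[:,:,::-1];np.save("k2_side.npy",im)
def box(j):
    d=np.deg2rad(135)-j;return [face(-.005+x*np.cos(d)-y*np.sin(d),x*np.sin(d)+y*np.cos(d),h) for x,y,h in product((-.026,.026),(-.007,.007),(.006,.04))]
c="side"
for nm in("k_side","k2_side"):
    g=np.load(nm+".npy").max(2);m=np.zeros(g.shape,np.uint8);cv2.fillConvexPoly(m,cv2.convexHull(proj(T(G,[face(a,b,h) for a in(-.05,.045) for b in(-.05,.05) for h in(0,.04)]),c).astype(np.int32)),1)
    dark=((g<60)&(m>0)).astype(float);sc=[]
    for j in np.arange(-.3,3.2,.05):
        for ox,oy in product(range(-2,3),range(-2,3)):
            hull=cv2.convexHull((proj(T(G,box(j)),c)*8+8*np.array([ox,oy])).astype(np.int32));q=np.zeros(g.shape,np.uint8);cv2.fillConvexPoly(q,hull,1,cv2.LINE_8,3)
            sc.append(((q*dark).sum()/((q+dark)>0).sum(),round(j,2),ox,oy))
    print(nm,dark.sum(),[tuple(np.round(x,2)) for x in sorted(sc)[-4:]])
Q=tl(60);z=Q.apply([0,0,1]);B=T(G,bar(2.19))[0]
H=[(T(G,face(.11,0,.29))[0],Q),(B-.075*z,Q),(B-.006*z,Q)]
go(H,step=.028,ang=6)
E
```

```text
jaw ang 10.3 h 0.2633 du -0.0032 dy 0.0015 Ftool [ 0.5  0.5 -0.2] Mtool [ 0.05 -0.26 -0.02]
k_side 174.0 [(np.float64(0.71), np.float64(2.75), np.float64(0.0), np.float64(1.0)), (np.float64(0.72), np.float64(2.7), np.float64(-1.0), np.float64(0.0)), (np.float64(0.72), np.float64(2.7), np.float64(-1.0), np.float64(1.0)), (np.float64(0.72), np.float64(2.7), np.float64(0.0), np.float64(1.0))]
k2_side 151.0 [(np.float64(0.74), np.float64(0.15), np.float64(0.0), np.float64(0.0)), (np.float64(0.74), np.float64(0.2), np.float64(0.0), np.float64(1.0)), (np.float64(0.75), np.float64(0.15), np.float64(-1.0), np.float64(1.0)), (np.float64(0.75), np.float64(0.15), np.float64(0.0), np.float64(1.0))]
now [0.435  0.1263 0.3165] q [ 0.16 -0.19  1.97 -0.05  0.83 -0.07] F [-0.8  0.  -0.7] w 0.0299 t 23.85
1 [0.0233, 0.0047, -0.0056] [-0.07, -0.11, 2.15]
2 [0.0235, 0.0038, -0.0057] [-0.07, -0.11, 2.15]
3 [0.0236, 0.0029, -0.0057] [-0.07, -0.11, 2.15]
4 [0.0236, 0.002, -0.0058] [-0.07, -0.11, 2.15]
5 [0.0237, 0.0012, -0.0058] [-0.07, -0.11, 2.15]
-- [0.523  0.1306 0.4012]
1 [0.0164, -0.0, 0.013] [-0.0, 0.0, -0.01]
2 [0.0164, -0.0, 0.013] [-0.0, 0.0, -0.01]
3 [0.0164, -0.0, 0.0129] [-0.0, 0.0, -0.01]
-- [0.585  0.1347 0.3921]
1 [-0.0, -0.0, 0.023] [-0.0, 0.0, 0.0]
2 [-0.0, -0.0, 0.023] [-0.0, 0.0, 0.0]
3 [-0.0, -0.0, 0.023] [-0.0, 0.0, 0.0]
-- [0.6194 0.137  0.3323]
```

send_rows(
  plan=[
    {"linear":[0.018,0.004,-0.005],"delta_rot":[0,0,2],"fingers":0.03},
    {"linear":[0.023,0.003,-0.006],"delta_rot":[0,0,2.2],"fingers":0.03},
    {"linear":[0.023,0.003,-0.006],"delta_rot":[0,0,2.2],"fingers":0.03},
    {"linear":[0.023,0.002,-0.005],"delta_rot":[0,0,2.2],"fingers":0.03},
    {"linear":[0.023,0.001,-0.002],"delta_rot":[0,0,2],"fingers":0.03},
    {"linear":[0.018,0,0.01],"delta_rot":[0,0,0],"fingers":0.03},
    {"linear":[0.016,0,0.012],"delta_rot":[0,0,0],"fingers":0.03},
    {"linear":[0.01,0,0.006],"delta_rot":[0,0,0],"fingers":0.03},
    {"linear":[0.004,0,0.002],"delta_rot":[0,0,0],"fingers":0.03},
  ],
)

```text
clock: 24.6
position: [0.577, 0.1347, 0.3744]
ee_rot: [-0.009, 0.968, 0.038, 0.248]
contact_force: [-0.2, -0.7, -0.7]
width: 0.0297
```

```bash
cat > ap.py <<'E'
from kn import *
Q=tl(60);z=Q.apply([0,0,1]);B=T(G,bar(2.19))[0]
go([(B-.075*z,Q),(B-.006*z,Q)],step=.018,ang=6)
E
python3 ap.py
```

```text
now [0.577  0.1347 0.3744] q [ 0.13  0.02  1.63 -0.03  0.99  0.06] F [-0.2 -0.7 -0.7] w 0.0297 t 24.6
1 [0.0077, 0.0003, -0.0058] [-0.15, 0.61, 0.35]
2 [0.0078, 0.0003, -0.0057] [-0.15, 0.61, 0.35]
-- [0.585  0.1347 0.392 ]
1 [0.0, 0.0, 0.0172] [-0.0, 0.0, -0.0]
2 [0.0, 0.0, 0.0173] [-0.0, 0.0, -0.0]
3 [0.0, 0.0, 0.0172] [-0.0, 0.0, -0.0]
4 [0.0, 0.0, 0.0173] [-0.0, 0.0, -0.0]
-- [0.6194 0.137  0.3322]
```

send_rows(
  plan=[
    {"linear":[0.009,0,-0.002],"delta_rot":[0,0.8,0.4],"fingers":0.03},
    {"linear":[0.007,0,0.0],"delta_rot":[0,0.6,0.3],"fingers":0.03},
    {"linear":[0.003,0,0.006],"delta_rot":[0,0,0],"fingers":0.03},
    {"linear":[0,0,0.006],"delta_rot":[0,0,0],"fingers":0.03},
  ],
)

```text
clock: 24.93
position: [0.5992, 0.1363, 0.3723]
ee_rot: [-0.011, 0.965, 0.033, 0.258]
contact_force: [-0.7, 0.2, -0.6]
width: 0.03
```

```bash
python3 ap.py
```

```text
now [0.5992 0.1363 0.3723] q [ 0.12  0.05  1.62 -0.03  0.95  0.07] F [-0.7  0.2 -0.6] w 0.03 t 24.93
1 [-0.0013, 0.0003, -0.0121] [-0.14, 0.01, 0.02]
2 [-0.0012, 0.0003, -0.0121] [-0.14, 0.01, 0.02]
-- [0.585  0.1347 0.392 ]
1 [-0.0, 0.0, 0.0173] [-0.0, 0.0, 0.0]
2 [-0.0, 0.0, 0.0172] [-0.0, 0.0, 0.0]
3 [-0.0, 0.0, 0.0173] [-0.0, 0.0, 0.0]
4 [-0.0, 0.0, 0.0172] [-0.0, 0.0, 0.0]
-- [0.6194 0.137  0.3323]
```

send_rows(
  plan=[
    {"linear":[-0.002,0,0.012],"delta_rot":[0,0,0],"fingers":0.03},
    {"linear":[-0.001,0,0.014],"delta_rot":[0,0,0],"fingers":0.03},
    {"linear":[0,0,0.01],"delta_rot":[0,0,0],"fingers":0.03},
    {"linear":[0,0,0.005],"delta_rot":[0,0,0],"fingers":0.03},
  ],
)

```text
clock: 25.27
position: [0.616, 0.138, 0.3339]
ee_rot: [-0.011, 0.965, 0.033, 0.259]
contact_force: [0.3, -0.4, -1.2]
width: 0.0304
```

```bash
python3 ap.py|tail -8
```

```text
3 [0.0005, 0.0003, -0.0165] [-0.08, -0.01, 0.03]
4 [0.0006, 0.0003, -0.0164] [-0.08, -0.01, 0.03]
-- [0.585  0.1347 0.392 ]
1 [-0.0, -0.0, 0.0172] [0.0, -0.0, -0.0]
2 [-0.0, -0.0, 0.0173] [0.0, -0.0, -0.0]
3 [-0.0, -0.0, 0.0172] [0.0, -0.0, -0.0]
4 [-0.0, -0.0, 0.0173] [0.0, -0.0, -0.0]
-- [0.6194 0.137  0.3322]
```

send_rows(
  plan=[
    {"linear":[0.002,0,0.001],"delta_rot":[0,0,0],"fingers":0.0},
    {"linear":[0,0,0],"delta_rot":[0,0,0],"fingers":0.0},
    {"linear":[0,0,0],"delta_rot":[0,0,0],"fingers":0.0},
    {"linear":[0,0,0],"delta_rot":[0,0,0],"fingers":0.0},
  ],
  force=30,
)

```text
clock: 25.6
position: [0.6182, 0.1381, 0.333]
ee_rot: [-0.011, 0.965, 0.034, 0.258]
contact_force: [1.2, -0.6, -2.6]
width: 0.0089
```

```bash
python3 arc.py 12 -5 0 .1455
```

```text
theta 2.182 r 0.1456 y 0.0013 F [ 1.2 -0.6 -2.6] w 0.0089 t 25.6 roterr [-0.3  0.   0.2] q [ 0.12  0.09  1.66 -0.03  0.86  0.07]
1 [-0.0108, 0.0012, -0.0067]
2 [-0.0113, -0.0, -0.0059]
3 [-0.0117, 0.0, -0.0049]
4 [-0.0121, -0.0, -0.0038]
5 [-0.0124, 0.0, -0.0028]
6 [-0.0126, -0.0, -0.0017]
7 [-0.0127, -0.0, -0.0006]
8 [-0.0127, 0.0, 0.0005]
9 [-0.0126, 0.0, 0.0017]
10 [-0.0124, -0.0, 0.0027]
11 [-0.0121, -0.0, 0.0038]
12 [-0.0117, -0.0, 0.0049]
```

Gripped at 2.18 rad; lower along the arc.

send_rows(
  plan=[
    {"linear":[-0.008,0,-0.005],"delta_rot":[0,0,0],"fingers":0.0},
    {"linear":[-0.011,0,-0.006],"delta_rot":[0,0,0],"fingers":0.0},
    {"linear":[-0.012,0,-0.005],"delta_rot":[0,0,0],"fingers":0.0},
    {"linear":[-0.012,0,-0.004],"delta_rot":[0,0,0],"fingers":0.0},
    {"linear":[-0.012,0,-0.003],"delta_rot":[0,0,0],"fingers":0.0},
    {"linear":[-0.012,0,-0.002],"delta_rot":[0,0,0],"fingers":0.0},
  ],
)

```text
clock: 26.1
position: [0.5443, 0.132, 0.3225]
ee_rot: [-0.01, 0.964, 0.034, 0.262]
contact_force: [5.6, 0.1, -6.6]
width: 0.009
```

```bash
python3 arc.py 8 -5 0 .147
```

```text
theta 1.667 r 0.1479 y -0.0 F [ 5.6  0.1 -6.6] w 0.009 t 26.1 roterr [-0.2 -0.4  0.2] q [ 0.13 -0.02  1.81 -0.04  0.82  0.08]
1 [-0.0129, -0.0001, 0.0003]
2 [-0.0128, -0.0, 0.0004]
3 [-0.0127, 0.0, 0.0016]
4 [-0.0125, 0.0, 0.0027]
5 [-0.0123, -0.0, 0.0038]
6 [-0.0119, -0.0, 0.0048]
7 [-0.0114, 0.0, 0.0058]
8 [-0.0109, -0.0, 0.0068]
```

send_rows(
  plan=[
    {"linear":[-0.012,0,0.0],"delta_rot":[0,0,0],"fingers":0.0},
    {"linear":[-0.012,0,0.0],"delta_rot":[0,0,0],"fingers":0.0},
    {"linear":[-0.012,0,0.001],"delta_rot":[0,0,0],"fingers":0.0},
    {"linear":[-0.012,0,0.002],"delta_rot":[0,0,0],"fingers":0.0},
    {"linear":[-0.012,0,0.003],"delta_rot":[0,0,0],"fingers":0.0},
  ],
)

```text
clock: 26.52
position: [0.4907, 0.1275, 0.2842]
ee_rot: [-0.01, 0.963, 0.034, 0.267]
contact_force: [20.4, 1.5, -15.3]
width: 0.009
```

```bash
python3 arc.py 12 -5 0 .147
```

```text
theta 1.22 r 0.1501 y -0.001 F [ 20.4   1.5 -15.3] w 0.009 t 26.52 roterr [-0.2 -0.9  0.3] q [ 0.14 -0.08  1.97 -0.05  0.71  0.1 ]
1 [-0.0107, -0.001, 0.0078]
2 [-0.0114, 0.0, 0.0059]
3 [-0.0108, 0.0, 0.0069]
4 [-0.0102, 0.0, 0.0078]
5 [-0.0094, -0.0, 0.0087]
6 [-0.0086, 0.0, 0.0095]
7 [-0.0078, 0.0, 0.0102]
8 [-0.0069, -0.0, 0.0108]
9 [-0.0059, -0.0, 0.0114]
10 [-0.0049, 0.0, 0.0119]
11 [-0.0038, -0.0, 0.0122]
12 [-0.0028, 0.0, 0.0125]
```

send_rows(
  plan=[
    {"linear":[-0.01,0,0.007],"delta_rot":[0,0,0],"fingers":0.0},
    {"linear":[-0.011,0,0.006],"delta_rot":[0,0,0],"fingers":0.0},
    {"linear":[-0.011,0,0.007],"delta_rot":[0,0,0],"fingers":0.0},
    {"linear":[-0.01,0,0.008],"delta_rot":[0,0,0],"fingers":0.0},
    {"linear":[-0.009,0,0.009],"delta_rot":[0,0,0],"fingers":0.0},
  ],
)

```text
clock: 26.93
position: [0.4636, 0.1253, 0.2322]
ee_rot: [-0.01, 0.96, 0.035, 0.278]
contact_force: [3.7, -0.4, 0.5]
width: 0.0083
```

```bash
python3 arc.py 10 -5 0 .147
```

```text
theta 0.826 r 0.1489 y -0.0014 F [ 3.7 -0.4  0.5] w 0.0083 t 26.93 roterr [-0.2 -2.3  0.4] q [ 0.15 -0.08  2.12 -0.08  0.54  0.13]
1 [-0.0075, -0.0015, 0.0105]
2 [-0.0082, -0.0, 0.0098]
3 [-0.0073, 0.0, 0.0105]
4 [-0.0064, -0.0, 0.0111]
5 [-0.0054, 0.0, 0.0116]
6 [-0.0044, -0.0, 0.0121]
7 [-0.0033, 0.0, 0.0124]
8 [-0.0022, -0.0, 0.0126]
9 [-0.0011, 0.0, 0.0128]
10 [-0.0001, -0.0, 0.006]
```

send_rows(
  plan=[
    {"linear":[-0.007,0,0.01],"delta_rot":[0,-0.7,0],"fingers":0.0},
    {"linear":[-0.008,0,0.01],"delta_rot":[0,-0.7,0],"fingers":0.0},
    {"linear":[-0.007,0,0.01],"delta_rot":[0,-0.5,0],"fingers":0.0},
    {"linear":[-0.006,0,0.011],"delta_rot":[0,0,0],"fingers":0.0},
    {"linear":[-0.005,0,0.011],"delta_rot":[0,0,0],"fingers":0.0},
  ],
)

```text
clock: 27.35
position: [0.46, 0.1251, 0.1722]
ee_rot: [-0.01, 0.963, 0.036, 0.266]
contact_force: [1.5, -1.4, 1.3]
width: 0.0087
```

```bash
python3 arc.py 7 -5 0 .147
```

```text
theta 0.416 r 0.1467 y -0.0014 F [ 1.5 -1.4  1.3] w 0.0087 t 27.35 roterr [-0.2 -0.9  0.4] q [ 0.15  0.    2.22 -0.1   0.38  0.15]
1 [-0.0048, -0.0015, 0.0118]
2 [-0.0036, 0.0, 0.0123]
3 [-0.0025, -0.0, 0.0126]
4 [-0.0014, 0.0, 0.0127]
5 [-0.0003, -0.0, 0.0099]
6 [0.0, 0.0, 0.0]
7 [0.0, 0.0, 0.0]
```

send_rows(
  plan=[
    {"linear":[-0.004,0,0.011],"delta_rot":[0,-0.5,0],"fingers":0.0},
    {"linear":[-0.003,0,0.012],"delta_rot":[0,-0.3,0],"fingers":0.0},
    {"linear":[-0.002,0,0.012],"delta_rot":[0,0,0],"fingers":0.0},
    {"linear":[-0.001,0,0.01],"delta_rot":[0,0,0],"fingers":0.0},
    {"linear":[0,0,0.006],"delta_rot":[0,0,0],"fingers":0.0},
  ],
)

```text
clock: 27.77
position: [0.4772, 0.1264, 0.1211]
ee_rot: [-0.01, 0.965, 0.036, 0.26]
contact_force: [-0.6, -0.9, 2.7]
width: 0.009
```

```bash
python3 arc.py 1 -5 0 .147; python3 -c "
from kn import *
st()"
```

```text
theta 0.045 r 0.145 y -0.0012 F [-0.6 -0.9  2.7] w 0.009 t 27.77 roterr [-0.3 -0.2  0.4] q [ 0.14  0.12  2.27 -0.14  0.23  0.2 ]
1 [-0.0021, -0.0012, 0.0065]
jaw ang 0.4 h 0.0705 du -0.0649 dy -0.0012 Ftool [ 0.8  0.8 -2.6] Mtool [-0.06 -0.01 -0.03]
```

send_rows(
  plan=[
    {"linear":[0,0,0.004],"delta_rot":[0,0,0],"fingers":0.0},
    {"linear":[0,0,0.004],"delta_rot":[0,0,0],"fingers":0.0},
    {"linear":[0,0,0.003],"delta_rot":[0,0,0],"fingers":0.0},
  ],
)

```text
clock: 28.02
position: [0.4816, 0.1269, 0.1132]
ee_rot: [-0.01, 0.965, 0.036, 0.261]
contact_force: [-20.5, -2.7, 32.7]
width: 0.0086
```

```bash
python3 arc.py 1 -5 0 .145; python3 -c "
from kn import *
st()"
```

```text
theta -0.018 r 0.145 y -0.001 F [-20.5  -2.7  32.7] w 0.0086 t 28.02 roterr [-0.3 -0.3  0.4] q [ 0.14  0.14  2.27 -0.16  0.2   0.22]
1 [0.0, -0.001, -0.0025]
jaw ang 0.4 h 0.0615 du -0.065 dy -0.001 Ftool [ -1.3   1.2 -38.7] Mtool [-0.15 -0.41 -0.12]
```

send_rows(
  plan=[
    {"linear":[0,0,0],"delta_rot":[0,0,0],"fingers":0.03},
    {"linear":[0,0,0],"delta_rot":[0,0,0],"fingers":0.03},
    {"linear":[0,0,0],"delta_rot":[0,0,0],"fingers":0.03},
    {"linear":[0,0,-0.008],"delta_rot":[0,0,0],"fingers":0.03},
    {"linear":[0,0,-0.015],"delta_rot":[0,0,0],"fingers":0.03},
    {"linear":[0,0,-0.025],"delta_rot":[0,0,0],"fingers":0.03},
    {"linear":[0,0,-0.03],"delta_rot":[0,0,0],"fingers":0.03},
    {"linear":[0,0,-0.03],"delta_rot":[0,0,0],"fingers":0.03},
    {"linear":[-0.01,0,-0.03],"delta_rot":[0,0,0],"fingers":0.03},
    {"linear":[-0.01,0,-0.02],"delta_rot":[0,0,0],"fingers":0.03},
  ],
)

```text
clock: 28.85
position: [0.3775, 0.1193, 0.2413]
ee_rot: [-0.01, 0.967, 0.035, 0.252]
contact_force: [0.2, -0.4, -0.5]
width: 0.0302
```

```bash
python3 - <<'E'
from kn import *
st()
ims={c:np.mean([manip.get_image(c).astype(float) for _ in range(4)],0)[:,:,::-1] for c in("top","side")}
a=np.clip(ims["side"][140:290,195:375]*1.5,0,255).astype(np.uint8);o=cv2.resize(a,(720,600),interpolation=2)
cv2.imwrite("pics/final.png",o)
np.save("fin_top.npy",ims["top"])
L=[-.14375,0,0]
print("bar px in crop", ((proj(T(G,[bar(0,.05),bar(0,-.05),bar(.1,.05),bar(.1,-.05)]),"side")-[194.5,139.5])*4).round().tolist())
S=[.4201,-.1751,.3921];s=.065;h=.022
print("slab", ((proj(T(S,[[s,s,.018],[s,-s,.018],[-s,-s,.018],[-s,s,.018],[0,0,.018],[0,0,.168]]),"side")-[194.5,139.5])*4).round().tolist())
for t in("prop","slab"):
    for c in("side","top"):print(t,c,[(np.round(d["extent"],1).tolist(),round(d["p"],2)) for d in manip.find_in(t,c)][:1])
print("pred prop box side",proj(T(S,[[i,j,k] for i in(-h,h) for j in(-h,h) for k in(.018,.168)]),"side").min(0),proj(T(S,[[i,j,k] for i in(-h,h) for j in(-h,h) for k in(.018,.168)]),"side").max(0))
print("pred prop box top",proj(T(S,[[i,j,k] for i in(-h,h) for j in(-h,h) for k in(.018,.168)]),"top").min(0),proj(T(S,[[i,j,k] for i in(-h,h) for j in(-h,h) for k in(.018,.168)]),"top").max(0))
E
```

```text
jaw ang 0.3 h 0.2246 du -0.0914 dy -0.0018 Ftool [-0.1  0.4  0.6] Mtool [-0.03 -0.24 -0.04]
bar px in crop [[280.0, 422.0], [349.0, 346.0], [289.0, 410.0], [358.0, 334.0]]
slab [[483.0, 350.0], [493.0, 264.0], [644.0, 283.0], [646.0, 373.0], [566.0, 316.0], [590.0, 160.0]]
prop side [([328.4, 201.3, 342.8, 220.1], 0.48)]
prop top [([315.2, 248.6, 342.0, 273.6], 0.89)]
slab side [([317.4, 205.6, 357.5, 238.1], 0.82)]
slab top [([296.4, 236.9, 350.9, 293.4], 0.93)]
pred prop box side [329.09249782 175.52962152] [349.22729846 223.06109266]
pred prop box top [312.93644531 252.54647783] [343.7814351  275.64129225]
```

View pics/final.png

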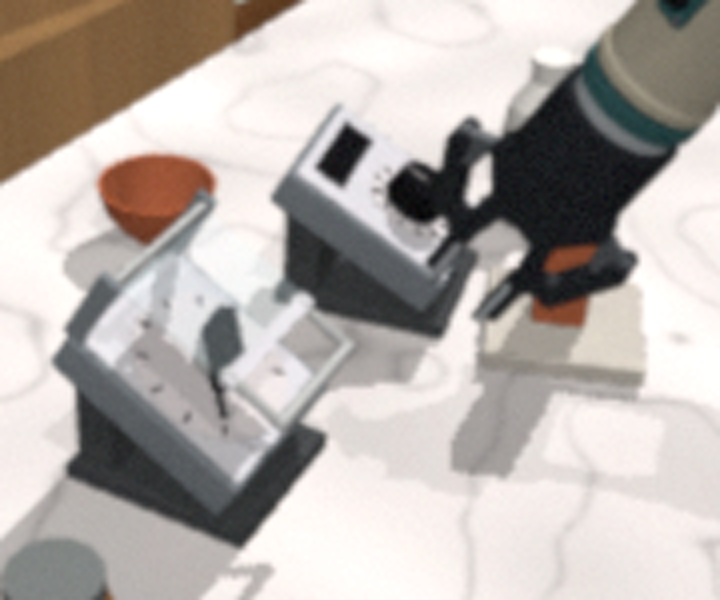

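```bash
python3 -c "
from rig import manip
print(manip.sign_off())"
```

```text
the job is handed in; nothing more can be done
None
```

I finished the whole job in the order you asked and handed it in at about 29 s of the 72 s allowed. No verdict was reported.

- **Prop:** it stands upright on the slab. The top-camera detection puts it about 5 mm from the middle, with no correction made. In the last side picture the gripper partly hid it.
- **Flap opened:** I gripped its pull bar and swung it up to the stop, about 2.19 of 2.2 rad.
- **Knob:** I turned it anticlockwise about 2.55 rad until the torque rose sharply at the stop. The last picture shows the pointer at the dial's lower left. An image fit read 0.15 rad, but the same fit read 0.15 high before the turn, so I take that as zero.
- **Flap shut:** I pressed it shut until it stopped. The bar in the last picture is where a fully shut flap should put it, to within 1–2 pixels.
- **Left alone:** nothing touched the pots or the timer's knob. The robot ended clear of everything.

The highest contact force I read was about 59 N at the wrist, when the flap met its open stop. I only read it at the end of each move, so brief peaks in between could have been missed. Pushing the flap shut read about 39 N, through the fingers.

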